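# Draw the ash pan from under the grate

### The job

The fire is out and cold, and the ash pan has to come out. Take the hook off the hearth stand, reach in under the front edge of the grate with the hook leaning back, drop it into the eye of the ash pan and draw the pan out along the hearth until all of it is clear of the grate, then unhook and hang the hook back in the fork it came from. Move the pan only with the hook and keep it flat on the hearth; do not shift the poker, the log or the remote control.

Things in the scene. Friction and masses are not known exactly. Their poses are not given: they have to be found in the camera images.
- hook_grip (a point): Centre of the square wooden handle (24 x 24 x 80 mm) of the hook, the tool to use; it hangs upright in one fork of the stand. z points up the rod, -x the way the bent tip points; the handle's flats face x and y. A collar 30 mm across, 6 mm thick, has its underside 46 mm below this point and rests on the fork. Below it a 9 mm round rod ends in a tip bent square. About 0.15 kg.
- hook_crook (a point): Crook of the hook: corner where the axes of rod and bent tip meet, on the rod's axis 151 mm below hook_grip (-z). Rod and tip are 9 mm thick; the tip points to -x and its round end is 22.5 mm from here. Axes as hook_grip.
- stand: Fixed black iron tool stand, base 120 x 170 x 14 mm, origin on the hearth. Two forks at its y = -50 and +50 mm, prong tops 140 mm up, open to its -x, 14 mm apart; a hanging rod stands at x = -38 (-43 to -33) mm. Stops at the prongs' ends (x = -64 mm) rise 6 mm: raise a collar over them. A ball on the post reaches 165 mm. At the start the hook hangs in either fork (its own), the poker in the other.
- grate: Fixed black iron fire grate, 300 mm wide, 256 deep, 362 high at the back. Origin on the hearth under the middle of its front edge (x = 0); +x runs in under it, -x is the way the pan is drawn. Its barred bottom (gaps too narrow for the hook) starts at the front edge, underside 130 mm up; fire bars and posts rise above that edge to 261 mm. Legs at y = +-140 mm, 20 mm thick, x = 14 and 240 mm.
- ash_pan: Loose open steel ash pan, 150 mm deep (x), 160 wide (y), 50 high, about 0.45 kg, that slides on the hearth. Origin at the centre of its underside; its front looks to its -x, within 5 degrees of the grate's -x. At the start it is under the grate, its centre 115 to 123 mm behind the front edge and within 20 mm of the middle.
- pan_eye (a point): Centre of the opening of the pan's eye, a level loop of 8 mm round rod on the middle of the pan's front wall, rod axis 38 mm above the hearth. Opening 40 mm wide (y), 37 mm long (x); the cross rod's axis is 22 mm from here to -x, the wall 19 mm to +x. At the start the cross rod is under the grate's front edge (1 mm outside to 7 mm inside), so the grate covers the opening. Axes as the pan's.
- pan_back_left (a point): Rear corner of the pan's underside on its +y side (75 mm behind and 80 mm aside of the pan's origin).
- pan_back_right (a point): Rear corner of the pan's underside on its -y side.
- poker_grip (a point): Centre of the handle of the poker, a bystander: a slim round wooden handle topped by a 35 mm ball, 80 mm long in all, with the same collar, on a straight rod with no bent tip. It hangs in the other fork.
- log_mid (a point): Centre of a log lying on the hearth, 150 mm long, 68 mm thick; a bystander.
- remote_mid (a point): Centre of a light grey remote control, 190 x 48 x 22 mm, lying on a magazine; a bystander.

How it is judged:
By the outcome, as a careful person would: the job done as asked, in the order asked, and still so for the second after the job is handed in, with the robot touching nothing.
It also fails if it takes over 67 s, if anything falls off the work surface, if the arm or the gripper's body presses on something with over 40 N, if the wrist force passes 120 N, or if a joint passes its speed limit or range.

### The arm

A 7-joint arm with a two-finger parallel gripper is mounted at the origin on the work surface. World frame = base frame: x ahead of the robot, y to its left, z up, the work surface at z = 0. Lengths are in mm, angles in rad, forces in N, time in s.
With the tool pointing down it reaches from about 400 to 875 mm from the base axis. Payload 4.4 kg.
Tool frame: the origin (TCP) lies at the very end of the fingers, on their centre line; the grasp point (between the pads) lies 19 mm behind it; z points along the fingers, y is the line along which they close (so a half turn about z gives the same grasp; the last joint's range is limited). The gripper opens to 85 mm and grips with 20 to 120 N. Pads are 22 mm wide; open, the fingers measure 114 mm over their backs; the gripper's body (76 mm by 85 mm) begins 54 mm behind the grasp point. The pads swing forward as they close: fully open they stand 13 mm farther back than shut.
Start: joints at [-1.334, 0.628, 0.038, 1.517, -0.027, 0.996, -0.02], TCP at [193.802, 620.45, 231.313] pointing down, gripper open.
Joint ranges: [-3.06, 3.06], [-0.37, 2.12], [-1.25, 1.32], [0.18, 2.47], [-1.1, 4.24], [0.23, 1.98], [-2.94, 2.94]. Speed limits (rad/s): [2.57, 2.57, 3.14, 3.14, 3.14, 3.14, 3.14].

### API

Orientations are given as [roll, pitch, yaw] about the fixed x, y, z axes, in that order (R = Rz(yaw) Ry(pitch) Rx(roll)).
In Python, from cell import ctrl gives the robot as it stands.
- The arm moves only by the tool step_arm, never from a script. Its argument "series" is a list that holds one entry, the list of rows, each a list of 7 numbers: the turn, a rotation vector about the tool's x, y, z as a fraction of full scale, then the shift along the tool's x, y, z as a fraction of full scale, then the closure, from 0 (fully open) to 1 (shut). In form: [[[ax, ay, az, tx, ty, tz, gripper], ...]]. A call has 1 to 12 rows; each row shifts and turns the commanded pose from where the row before left it, along the tool's axes as they then stand; what a row does not reach is not made up. Full scale, the value 1, is 150 mm for a shift and 45 degrees for a turn. A row lasts 1/10 s, in which the tool goes at most 50 mm and 8.59 degrees, less where a joint would pass 70% of its speed; a pose out of reach is approached as far as the arm can. A call with a number of a shift or a turn outside -1 to 1 is refused whole. A call with a gripper value outside its range is refused whole. The fingers move at their own pace and stop on an object; the grip force is fixed at half the most. Time passes only in rows, so rows that do not move let the fingers close. It gives the time, the measured TCP pose, the force, the opening and the grip force at its end, in the units of the state.
- ctrl.read_state(): the state, without advancing time (a new reading comes with each control period).
- ctrl.get_image(name): name is "scene" or "side" or "wrist"; returns a dict with "img" (400x640x3 uint8, red, green, blue), "fx", "fy", "cx", "cy" (pixels), "R" (3x3) and "t" (3): a world point X has camera coordinates R X + t. Camera axes: x right, y down, z forward; pixel columns grow to the right and rows downward; lengths in mm; the calibration is good to about 2 mm. A picture is of the moment at which its call begins. There is no depth.
- ctrl.finish_job(): hands the job in; it is judged then, once.
Trained networks look in a picture, given as the dict that the camera call returned (one of the last four; its "shot" number tells which), for a name from the list of things; names that differ only in an ending like _2 or _b are one class to them, and where a whole thing is asked for, a point or a joint stands for the part that bears it (a point fixed in the world has none). Each returns a list of dicts, best first, with "score" (0 to 1); they miss things now and then, are a little off and sometimes report something else, mostly with a low value. They report only what shows in the picture. A call takes as long as a camera call.
- ctrl.recognise(picture, thing): "centre" ([column, row] in pixels, amid what is visible of it).
The state is a dict: "clock": time; "qpos": joint angles; "qd": joint speeds; "tau": joint torques, N m; "eef_pos": TCP position; "tool_rot": TCP orientation; "force": force on the tool from outside, world axes, zero at the start; "torque": the same for the moment, N m; "width": finger opening in mm; "gripper_force": force on a finger pad.
Only numpy, scipy, OpenCV 4.12 (cv2) and the standard library are available. Lean on these libraries where they do the work, as an engineer would, in place of code of your own. Each camera call takes 0.05 s, during which the arm holds its last target. There are 200 camera calls.

## Working session

There is one attempt and no reset: what is moved stays moved. The work goes in short steps, Python scripts to look and compute and a tool call to move; the robot and the scene stay as the last step left them, time stands still between calls to the robot, and variables do not carry over. Pictures are saved under pics/ and viewed, at most 10 in all, crops included, and the job is handed in when it is done.

Besides the shell and the picture viewer there is one more tool, called as name([rows], argument=value, ...), one row to a line, values as JSON. step_arm: Moves the arm, as the interface text tells. Shift numbers are shares of 150 mm and turn numbers shares of 45 degrees, none past 1 either way. Its arguments: {"type":"object","properties":{"series":{"type":"array","items":{"type":"array","items":{"type":"array","items":{"type":"number","minimum":-1,"maximum":1}}}}},"required":["series"]}

```bash
mkdir -p pics; cat > look.py <<'E'
import cv2,numpy as np
from cell import ctrl
def snap(n,f=None):
    p=ctrl.get_image(n)
    if f: cv2.imwrite('pics/'+f,cv2.cvtColor(p['img'],cv2.COLOR_RGB2BGR))
    return p
def proj(p,X):
    c=np.array(p['R'])@np.array(X,float)+np.array(p['t']); return [p['fx']*c[0]/c[2]+p['cx'],p['fy']*c[1]/c[2]+p['cy']]
def ray(p,uv):
    R=np.array(p['R']);d=R.T@np.array([(uv[0]-p['cx'])/p['fx'],(uv[1]-p['cy'])/p['fy'],1]);return -R.T@np.array(p['t']),d/np.linalg.norm(d)
def atz(p,uv,z):
    o,d=ray(p,uv);return o+d*(z-o[2])/d[2]
def tri(rs):
    A=0;b=0
    for o,d in rs:
        P=np.eye(3)-np.outer(d,d);A=A+P;b=b+P@o
    X=np.linalg.solve(A,b);return X,[np.linalg.norm((np.eye(3)-np.outer(d,d))@(X-o)) for o,d in rs]
E
python3 - <<'E'
from look import *
ps={n:snap(n,n+'0.png') for n in('scene','side','wrist')}
for n,p in ps.items():
    print(n,'cam',(-np.array(p['R']).T@np.array(p['t'])).round(),np.round(p['R'],2).tolist(),p['fx'])
for t in "hook_grip hook_crook stand grate ash_pan pan_eye pan_back_left pan_back_right poker_grip log_mid remote_mid".split():
    for n,p in ps.items():
        print(t,n,[(np.round(r['centre']).tolist(),round(r['score'],2)) for r in ctrl.recognise(p,t)[:3]])
print(ctrl.read_state())
E
```

```text
scene cam [-509. -302. 1151.] [[0.27, -0.96, -0.02], [-0.68, -0.18, -0.72], [0.69, 0.21, -0.7]] 499.35162268467576
side cam [  95. -133. 1410.] [[0.32, -0.95, 0.0], [-0.9, -0.3, -0.33], [0.31, 0.1, -0.94]] 432.9103881558101
wrist cam [121. 644. 373.] [[0.3, 0.95, -0.0], [0.91, -0.28, 0.3], [0.29, -0.09, -0.95]] 325.2334308016645
hook_grip scene [([438.0, 184.0], 0.73)]
hook_grip side [([439.0, 192.0], 0.67)]
hook_grip wrist []
hook_crook scene [([438.0, 186.0], 0.6)]
hook_crook side [([439.0, 192.0], 0.47)]
hook_crook wrist []
stand scene [([420.0, 211.0], 0.83)]
stand side [([425.0, 196.0], 0.83)]
stand wrist []
grate scene [([219.0, 152.0], 0.6), ([442.0, 182.0], 0.22)]
grate side [([211.0, 155.0], 0.97)]
grate wrist [([257.0, 346.0], 0.82)]
ash_pan scene [([248.0, 208.0], 0.7)]
ash_pan side [([265.0, 185.0], 0.74)]
ash_pan wrist [([143.0, 388.0], 0.64)]
pan_eye scene [([245.0, 210.0], 0.96)]
pan_eye side [([242.0, 183.0], 0.73), ([212.0, 158.0], 0.6)]
pan_eye wrist [([145.0, 390.0], 0.6)]
pan_back_left scene [([246.0, 206.0], 0.65), ([406.0, 169.0], 0.54)]
pan_back_left side [([23
[... 606 characters left out ...]
.8, 'qpos': array([-1.33381186,  0.62835975,  0.03848522,  1.51741233, -0.02699576,
        0.99633899, -0.02000482]), 'qd': array([-3.79357609e-04,  1.05638093e-03, -5.15391492e-04, -1.57780015e-04,
       -2.33618797e-04, -1.31586135e-03, -5.35371446e-05]), 'tau': array([-3.80126710e-05, -5.63261569e+01,  1.22566402e+00, -1.93778622e+01,
        1.09303859e-02,  1.49263109e-03, -1.46825442e-06]), 'eef_pos': array([193.78293754, 620.43899678, 231.33530212]), 'tool_rot': array([-3.14159120e+00, -4.30824332e-05,  2.83879234e+00]), 'force': array([-0.54343524,  0.72358215,  0.08689539]), 'torque': array([-0.05721382,  0.05138282, -0.01292028]), 'gripper_force': 0.0, 'width': 85.68786640430407}
```

View pics/scene0.png

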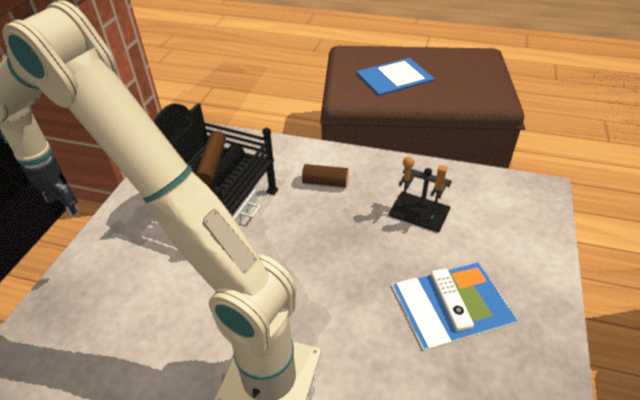

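View pics/side0.png

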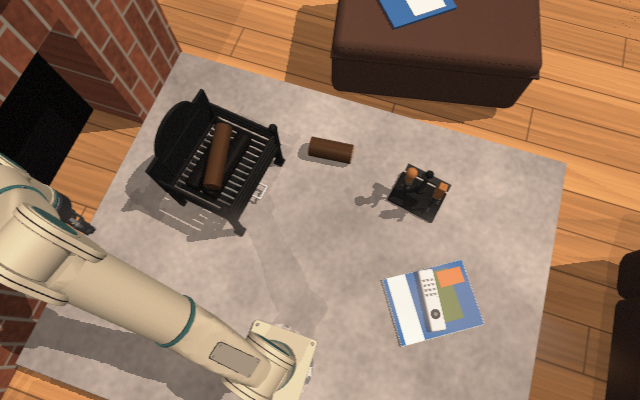

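The scene view shows the grate around (220,155), the eye at (248,212), the log at (325,176), the stand at (420,200) with the poker (ball) at (407,165) and the hook at (440,180), and the remote at (452,300). The side view agrees with this: the grate's front posts are at (280,160) and (240,230), and the eye is at (259,191). I'll zoom in next.

```bash
python3 - <<'E'
from look import *
a=cv2.imread('pics/side0.png');b=cv2.imread('pics/scene0.png')
z=lambda i,x,y,w,h:cv2.resize(i[y:y+h,x:x+w],(400,300),interpolation=cv2.INTER_CUBIC)
# 100x75 crops x4
cv2.imwrite('pics/crop0.png',np.vstack([np.hstack([z(a,220,150,80,60),z(a,380,155,80,60)]),np.hstack([z(b,200,160,80,60),z(b,385,150,80,60)])]))
p,q=snap('side'),snap('scene')
print('hook',tri([ray(p,(440,190)),ray(q,(440,181))]))
print(tri([ray(p,(439,192)),ray(q,(438,184))]),'poker',tri([ray(p,(407,176)),ray(q,(406,171))]))
for n,u,z in [('log',(331,150),34),('remote',(430,301),25),('eye',(259,191),38)]: print(n,atz(p,u,z).round())
E
```

```text
hook (array([ 631.37733266, -318.57842024,  166.78394346]), [np.float64(0.1581934599420257), np.float64(0.15819345994193368)])
(array([ 627.0378751 , -316.43406426,  158.55728329]), [np.float64(1.8511211947150563), np.float64(1.8511211947150432)]) poker (array([ 641.49623434, -213.36789244,  174.19358453]), [np.float64(2.9710139032755296), np.float64(2.9710139032754035)])
log [713.  58.  34.]
remote [ 323. -396.   25.]
eye [491. 240.  38.]
```

View pics/crop0.png

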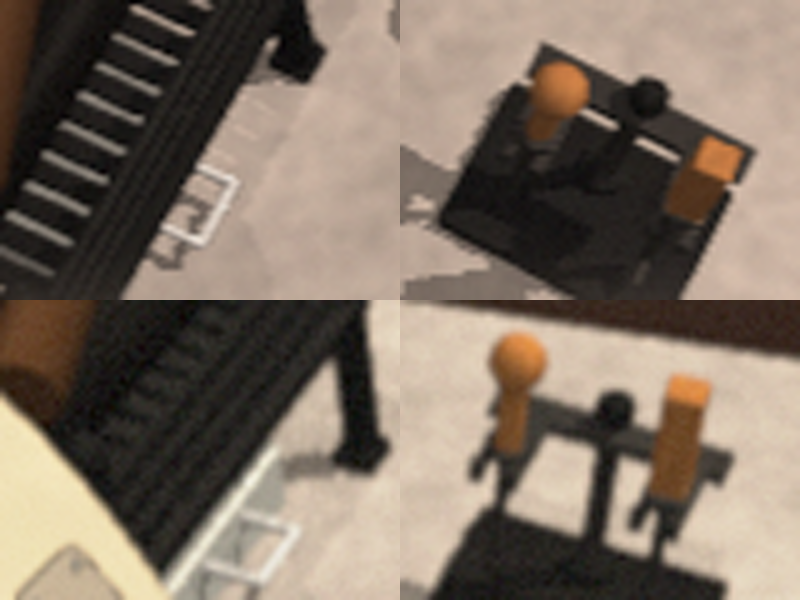

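The crops show the stand base with corners in the side view at (408,163), (451,185) and (388,199). The forks open down-left, the poker (ball) is on the left and the square hook handle on the right. The eye's cross rod runs from (267,186) to (261,199) in the side view, sticking out past the grate's front edge as seen from above. Next I'll fit poses.

```bash
cat > fit.py <<'E'
from look import *
from scipy.optimize import least_squares
def fit(obs,x0):
    # obs: (picture, local xyz, uv)
    def w(v,l): c,s=np.cos(v[2]),np.sin(v[2]); return [v[0]+c*l[0]-s*l[1],v[1]+s*l[0]+c*l[1],l[2]]
    f=lambda v:np.concatenate([np.subtract(proj(p,w(v,l)),u) for p,l,u in obs])
    r=least_squares(f,x0,x_scale=[100,100,1],loss='soft_l1');return r.x,f(r.x).reshape(-1,2).round(1).tolist()
E
python3 - <<'E'
from fit import *
p,q=snap('side'),snap('scene')
A=lambda x,y:(380+(x-400)/5,155+y/5); B=lambda x,y:(385+(x-400)/5,150+(y-300)/5)
# hook side sign s: hook at y=s*50
for s in(1,-1):
  o=[(p,(-38,s*50,226),A(718,157)),(p,(-38,-s*50,208),A(560,90)),(q,(-38,s*50,226),B(690,388)),(q,(-38,-s*50,208),B(518,360)),
   (p,(60,-s*85,14),A(542,42)),(p,(60,s*85,14),A(755,150)),(p,(-60,-s*85,14),A(440,222))]
  for y0 in(-2,-1,0,1,2): 
    v,r=fit(o,[640,-265,y0]); print(s,y0,v,np.abs(r).max())
  print(r)
C=lambda x,y:(220+x/5,150+y/5); D=lambda x,y:(200+x/5,160+(y-300)/5)
for n,pp,u in[('sL',p,C(237,180)),('sR',p,C(203,243)),('qL',q,D(298,527)),('qR',q,D(262,582))]: print(n,atz(pp,u,40).round(1))
for u in [(240,230),(283,162)]: print(atz(p,u,0).round(),atz(p,u,20).round())
for u in [(271,128),(240,205)]: print('top',atz(p,u,261).round())
print('front wall top',atz(q,D(275,450),50),atz(q,D(165,590),50))
E
python3 - <<'E'
import cv2
a=cv2.imread('pics/side0.png')[80:250,130:300]
cv2.imwrite('pics/crop1.png',cv2.resize(a,(595,595),interpolation=cv2.INTER_CUBIC))
E
```

```text
1 -2 [ 648.41859997 -284.85587682   -2.35305818] 60.5
1 -1 [ 648.4186184  -284.85587033   -2.35305789] 60.5
1 0 [ 646.46220011 -196.86448774    0.77078333] 85.7
1 1 [ 646.46221564 -196.86497338    0.77078824] 85.7
1 2 [ 648.41859947 -284.85587704    3.93012711] 60.5
[[-0.7, -29.4], [0.8, 0.3], [-5.9, -20.1], [0.6, 1.2], [-0.6, 60.5], [0.1, 17.1], [2.1, -5.8]]
-1 -2 [ 6.69535859e+02 -2.77144915e+02 -1.95383008e-01] 4.9
-1 -1 [ 6.69535859e+02 -2.77144915e+02 -1.95383003e-01] 4.9
-1 0 [ 6.69535868e+02 -2.77144869e+02 -1.95381470e-01] 4.9
-1 1 [ 6.69535855e+02 -2.77144932e+02 -1.95383576e-01] 4.9
-1 2 [ 6.69535861e+02 -2.77144902e+02 -1.95382587e-01] 4.9
[[0.8, -0.6], [0.4, -0.6], [-0.3, -0.1], [0.0, 0.6], [-3.1, 2.9], [-1.2, 3.9], [1.7, -4.9]]
sL [515.9 218.8  40. ]
sR [466.7 224.3  40. ]
qL [519.3 218.3  40. ]
qR [467.8 222.6  40. ]
[352. 260.   0.] [348. 254.  20.]
[630. 209.   0.] [623. 204.  20.]
top [623. 218. 261.]
top [371. 214. 261.]
front wall top [573.32228116 253.80915405  50.        ] [437.46100764 273.37393525  50.        ]
```

View pics/crop1.png

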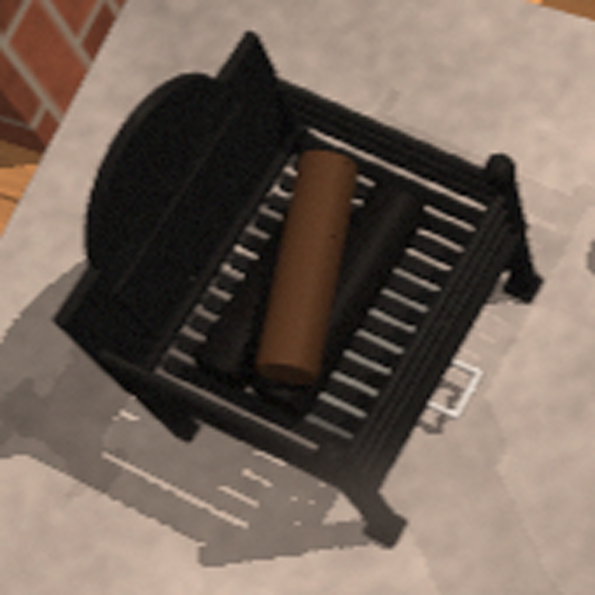

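step_arm([
  [[0,0,0,0,0,-0.3,0],[0,0,0,0,0,-0.3,0],[0,0,0,0,0,-0.3,0],[0,0,0,0,0,-0.2,0],[0,0,0,-0.2,-0.23,0,0],[0,0,0,-0.2,-0.23,0,0],[0,0,0,-0.2,-0.23,0,0],[0,0,0,-0.2,-0.23,0,0],[0,0,0,-0.2,-0.23,0,0],[0,0,0,-0.2,-0.23,0,0],[0,0,0,-0.2,-0.23,0,0],[0,0,0,-0.2,-0.23,0,0]],
])

```text
clock: 3.2
eef_pos: [341.0, 283.6, 396.6]
tool_rot: [3.141, 0.0, 2.839]
force: [1.9, -0.4, -0.3]
width: 85.8
gripper_force: 0.0
```

step_arm([
  [[0,0,0,-0.2,-0.23,0,0],[0,0,0,-0.2,-0.23,0,0],[0,0,0,-0.2,-0.23,0,0],[0,0,0,-0.2,-0.23,0,0],[0,0,0,-0.2,-0.23,0,0],[0,0,0,-0.2,-0.23,0,0],[0,0,0,-0.2,-0.23,0,0],[0,0,0,-0.2,-0.23,0,0],[0,0,0,-0.2,-0.23,0,0],[0,0,0,-0.2,-0.23,0,0],[0,0,0,-0.2,-0.23,0,0],[0,0,0,-0.2,-0.23,0,0]],
])

```text
clock: 4.4
eef_pos: [561.3, -218.6, 396.4]
tool_rot: [3.141, 0.0, 2.839]
force: [0.9, 0.2, 0.3]
width: 85.5
gripper_force: 0.0
```

```bash
python3 -c "
from cell import ctrl
s=ctrl.read_state();print(s['clock'],s['qpos'].round(2),s['eef_pos'].round(1),s['tool_rot'].round(3))"
```

```text
4.4 [ 0.03  0.46  0.49  1.41 -0.22  1.32  1.79] [ 561.3 -218.6  396.4] [3.141 0.    2.839]
```

step_arm([
  [[0,0,0,-0.2,-0.17,0,0],[0,0,0,-0.2,-0.17,0,0],[0,0,0.187,-0.2,-0.17,0,0],[0,0,0.187,0,0,0,0],[0,0,0.187,0,0,0,0],[0,0,0.187,0,0,0,0],[0,0,0.187,0,0,0,0],[0,0,0.187,0,0,0,0],[0,0,0.187,0,0,0,0],[0,0,0.187,0,0,0,0],[0,0,0.187,0,0,0,0],[0,0,0.187,0,0,0,0]],
])

```text
clock: 5.6
eef_pos: [623.9, -316.7, 396.2]
tool_rot: [-3.142, -0.0, 1.364]
force: [0.1, 0.2, 0.4]
width: 85.6
gripper_force: 0.0
```

```bash
python3 - <<'E'
from look import *
s=ctrl.read_state();print(s['clock'],s['qpos'].round(2),s['eef_pos'].round(1),s['tool_rot'].round(3))
w=snap('wrist','w1.png')
print('cam',(-np.array(w['R']).T@np.array(w['t'])).round())
for t in "hook_grip hook_crook poker_grip stand".split(): print(t,[(np.round(r['centre']).tolist(),round(r['score'],2)) for r in ctrl.recognise(w,t)[:3]])
print(proj(w,[622.5,-319,226]),proj(w,[622.5,-319,35]))
E
```

```text
5.6 [ 0.07  0.72  0.83  1.1  -0.51  1.52  0.58] [ 623.9 -316.7  396.2] [-3.142 -0.     1.364]
cam [ 640. -241.  538.]
hook_grip [([324.0, 170.0], 0.72)]
hook_crook [([318.0, 169.0], 0.55)]
poker_grip [([319.0, 70.0], 0.93), ([345.0, 121.0], 0.33)]
stand [([345.0, 119.0], 0.66)]
[np.float64(320.5790576791624), np.float64(181.17481373658325)] [np.float64(321.0134178864778), np.float64(150.64867092956462)]
```

View pics/w1.png

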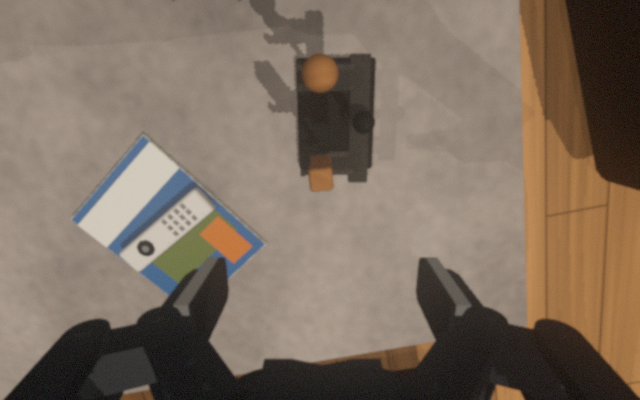

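The wrist view shows the poker ball at (320,73), the stand post at (363,121) and the hook's handle top at about (321,183), where I predicted it (321,181). The stand base is nearly square to the image, and the handle looks slightly turned. Next I'll measure the handle's yaw.

```bash
python3 - <<'E'
from look import *
w=snap('wrist')
im=w['img'];hsv=cv2.cvtColor(im,cv2.COLOR_RGB2HSV)
sub=im[140:205,290:350];print(im[183,321],im[165,320],im[73,320])
cr=cv2.cvtColor(im[135:205,285:355],cv2.COLOR_RGB2BGR)
cv2.imwrite('pics/crop2.png',cv2.resize(cr,(560,560),interpolation=cv2.INTER_CUBIC))
E
```

```text
[158 109  66] [88 60 43] [159 108  66]
```

View pics/crop2.png

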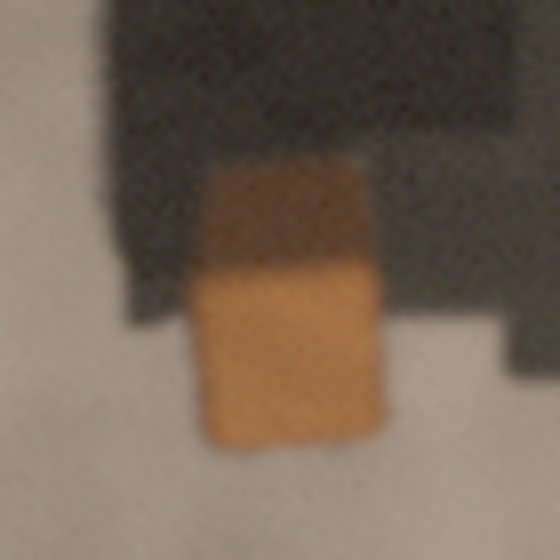

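The crop shows the lit top face of the handle with corners at crop pixels (193,280), (380,262), (383,437) and (207,448). It's turned about 4° from the tool.

```bash
cat > pose.py <<'E'
from scipy.spatial.transform import Rotation as Ro
from look import *
def tool():
    s=ctrl.read_state();return s,s['eef_pos'],Ro.from_euler('xyz',s['tool_rot']).as_matrix()
E
python3 - <<'E'
from pose import *
w=snap('wrist')
P=np.array([atz(w,(285+x/8,135+y/8),226) for x,y in[(193,280),(380,262),(383,437),(207,448)]])
print(P.round(1));c=P.mean(0);print('centre',c)
for a,b in((0,1),(3,2),(3,0),(2,1)): d=P[b]-P[a];print(np.linalg.norm(d).round(1),np.degrees(np.arctan2(d[1],d[0])).round(1))
s,e,R=tool();print(e,R.round(3).tolist());print('delta tool',R.T@(np.array([c[0],c[1],e[2]])-e))
E
```

```text
[[ 613.7 -305.9  226. ]
 [ 636.6 -308.2  226. ]
 [ 632.8 -330.1  226. ]
 [ 611.  -327.2  226. ]]
centre [ 623.49532644 -317.8647141   226.        ]
23.0 -5.7
22.0 -7.6
21.4 82.7
22.2 80.2
[ 623.85213487 -316.89963426  396.3756416 ] [[0.197, 0.98, 0.0], [0.98, -0.197, 0.0], [0.0, 0.0, -1.0]]
delta tool [-1.01652058e+00 -1.59302126e-01 -3.31470195e-04]
```

step_arm([
  [[0,0,-0.093,-0.007,0,0.25,0],[0,0,0,0,0,0.25,0],[0,0,0,0,0,0.25,0],[0,0,0,0,0,0.25,0],[0,0,0,0,0,0.25,0],[0,0,0,0,0,0.24,0],[0,0,0,0,0,0,0],[0,0,0,0,0,0,1],[0,0,0,0,0,0,1],[0,0,0,0,0,0,1],[0,0,0,0,0,0,1],[0,0,0,0,0,0,1]],
])

```text
clock: 7.15
eef_pos: [624.1, -318.4, 174.4]
tool_rot: [3.14, 0.001, 1.443]
force: [0.2, 0.9, 4.8]
width: 23.6
gripper_force: 59.3
```

step_arm([
  [[0,0,0,0,0,0,1],[0,0,0,0,0,0,1],[0,0,0,0,0,0,1]],
])

```text
clock: 7.45
eef_pos: [624.1, -318.4, 174.4]
tool_rot: [3.14, 0.001, 1.443]
force: [-2.4, 1.0, 6.5]
width: 23.3
gripper_force: 59.4
```

```bash
python3 - <<'E'
from pose import *
s,e,R=tool();print(s['clock'],e,s['tool_rot'],R.round(3).tolist(),s['width'],s['gripper_force'],s['qpos'].round(2),s['force'])
E
```

```text
7.45 [ 624.06496326 -318.36866747  174.43158282] [3.13974094e+00 5.04270494e-04 1.44329082e+00] [[0.127, 0.992, 0.002], [0.992, -0.127, -0.001], [-0.001, 0.002, -1.0]] 23.25593270192156 59.3552702665329 [ 0.07  0.87  0.73  1.43 -0.61  1.08  0.78] [-2.37375244  0.95895857  6.48540284]
```

```bash
python3 - <<'E'
from look import *
import pickle
im=cv2.imread('pics/w1.png')
# rebuild w1 camera: same tool-relative extrinsics, so use fixed pose recorded: take now and transform
from pose import *
w=snap('wrist');s,e,R=tool();Rw=np.array(w['R']);tw=np.array(w['t'])
A=Rw@R; b=Rw@e+tw   # cam = A*tool + b
R1=Ro.from_euler('xyz',[-3.142,0,1.364]).as_matrix();e1=np.array([623.85,-316.9,396.4])
w['R']=A@R1.T; w['t']=b-w['R']@e1
h=atz(w,(321,183),226);p=atz(w,(320,73),208);print(h,p,np.degrees(np.arctan2(*(p-h)[1::-1]))-90,np.linalg.norm((p-h)[:2]))
# base edge left line & post ball
a,c=atz(w,(297,60),14),atz(w,(302,172),14);print(a,c,np.degrees(np.arctan2(*(a-c)[1::-1]))-90)
print(atz(w,(363,121),157))
E
```

```text
[ 622.55519427 -321.22867251  226.        ] [ 642.77396093 -220.07656681  208.        ] -11.303584770218123 103.15302716187121
[ 614.6486877  -182.85681452   14.        ] [ 583.99867218 -350.7067489    14.        ] -10.34840592584338
[ 680.77398285 -277.05891646  157.        ]
```

step_arm([
  [[0,0,0,0,0,-0.05,1],[0,0,0,0,0,-0.05,1],[0,0,0,0.005,-0.07,0,1],[0,0,0,0.005,-0.07,0,1],[0,0,0,0.005,-0.07,0,1],[0,0,0,0.01,-0.14,0,1],[0,0,0,0.01,-0.14,0,1],[0,0,0,0,0,-0.3,1],[0,0,0,0,0,-0.3,1],[0,0,0,0,0,-0.3,1]],
])

```text
clock: 8.5
eef_pos: [550.9, -303.3, 324.7]
tool_rot: [-3.141, 0.0, 1.443]
force: [0.4, -0.1, -2.0]
width: 23.4
gripper_force: 59.7
```

```bash
python3 - <<'E'
from pose import *
s,e,R=tool();print(s['clock'],e,s['tool_rot'],s['qpos'].round(2),s['force'],s['width'])
out=[]
for n in('side','scene'):
    p=snap(n);g=e+R@[0,0,-11.6];k=e+R@[0,0,139.4];t=k+R@[0,-22.5,0]
    u=[np.array(proj(p,X)) for X in(g,k,t)];print(n,np.round(u).tolist(),[(r['centre'],r['score']) for r in ctrl.recognise(p,'hook_crook')])
    x,y=(u[1]-[50,40]).astype(int);cr=cv2.cvtColor(p['img'][y:y+75,x:x+100],cv2.COLOR_RGB2BGR);out.append(cv2.resize(cr,(400,300),interpolation=cv2.INTER_CUBIC))
cv2.imwrite('pics/c3.png',np.hstack(out))
E
```

```text
8.5 [ 550.93378208 -303.27251804  324.68986836] [-3.14122966e+00  1.24239132e-05  1.44254774e+00] [-0.    0.63  0.83  1.47 -0.48  1.25  0.76] [ 0.42433968 -0.0890607  -2.02410758] 23.38237306859259
side [[443.0, 194.0], [430.0, 211.0], [427.0, 217.0]] [([430.3, 208.2], 0.53)]
scene [[440.0, 151.0], [432.0, 194.0], [430.0, 199.0]] [([438.4, 164.2], 0.6), ([210.7, 221.8], 0.59)]
```

View pics/c3.png

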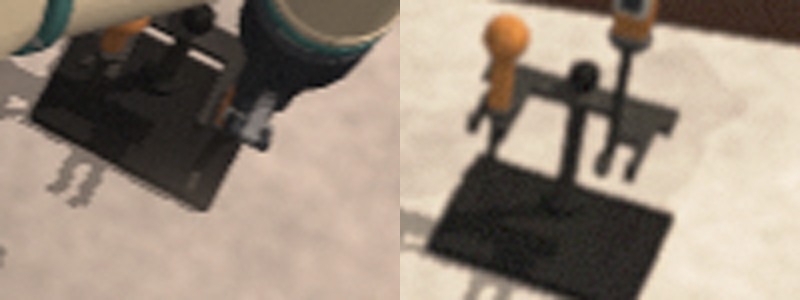

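The scene crop shows the rod hanging from the gripper and ending near (603,165), with a thickened, foreshortened end. That fits a tip pointing towards the camera (tool -y). I'll check it again after the turn.

step_arm([
  [[0,0,0,0.27,-0.09,0,1],[0,0,0,0.27,-0.09,0,1],[0,0,0,0.27,-0.09,0,1],[0,0,0,0.27,-0.09,0,1],[0,0,0,0.27,-0.09,0,1],[0,0,0,0.27,-0.09,0,1]],
])

```text
clock: 9.3
eef_pos: [500.4, -49.8, 321.2]
tool_rot: [-3.138, 0.0, 1.443]
force: [1.1, -0.3, -0.4]
width: 23.3
gripper_force: 59.7
```

step_arm([
  [[0,0,-0.18,0,0,0,1],[0,0,-0.18,0,0,0,1],[0,0,-0.18,0,0,0,1],[0,0,-0.18,0,0,0,1],[0,0,-0.18,0,0,0,1],[0,0,-0.18,0,0,0,1],[0,0,-0.18,0,0,0,1],[0,0,-0.18,0,0,0,1],[0,0,-0.18,0,0,0,1],[0,0,-0.18,0,0,0,1],[0,0,-0.18,0,0,0,1]],
])

```text
clock: 10.4
eef_pos: [500.8, -51.6, 321.2]
tool_rot: [-3.141, -0.004, 3.004]
force: [-1.0, 0.0, -2.2]
width: 23.3
gripper_force: 59.9
```

step_arm([
  [[-0.18,0,0,0,0,0,1],[-0.18,0,0,0,0,0,1],[-0.18,0,0,0,0,0,1],[-0.18,0,0,0,0,0,1],[-0.18,0,0,0,0,0,1],[-0.18,0,0,0,0,0,1]],
])

```text
clock: 11.0
eef_pos: [501.7, -52.7, 322.1]
tool_rot: [2.288, -0.0, 2.996]
force: [0.7, -0.4, -2.1]
width: 23.5
gripper_force: 60.2
```

```bash
python3 - <<'E'
from pose import *
s,e,R=tool();print(s['clock'],e,s['tool_rot'],R.round(3).tolist(),s['qpos'].round(2),s['force'],s['width'])
out=[]
for n in('side','scene'):
    p=snap(n);g=e+R@[0,0,-11.6];k=e+R@[0,0,139.4];t=k+R@[0,-22.5,0]
    u=[np.array(proj(p,X)) for X in(g,k,t)];print(n,np.round(u).tolist())
    x,y=(u[1]-[50,40]).astype(int);cr=cv2.cvtColor(p['img'][y:y+75,x:x+100],cv2.COLOR_RGB2BGR);out.append(cv2.resize(cr,(400,300),interpolation=cv2.INTER_CUBIC))
cv2.imwrite('pics/c4.png',np.hstack(out))
E
```

```text
11.0 [501.67652802 -52.66464257 322.12377783] [ 2.28788071e+00 -3.32726230e-04  2.99644363e+00] [[-0.989, 0.095, 0.109], [0.145, 0.65, 0.746], [0.0, 0.754, -0.657]] [ 0.36  0.55  0.28  1.81 -0.88  1.42  2.49] [ 0.68286177 -0.44619286 -2.14245462] 23.4550474434029
side [[349.0, 184.0], [313.0, 180.0], [317.0, 184.0]]
scene [[345.0, 151.0], [307.0, 169.0], [312.0, 174.0]]
```

View pics/c4.png

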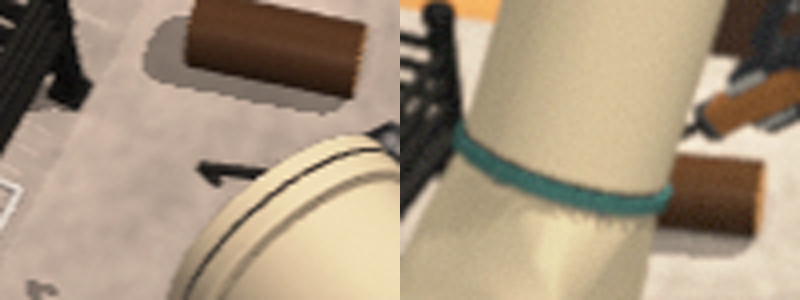

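The side crop shows the bent end at (200,165) with the tip running down-right to (217,183). That matches the prediction for a tip pointing out and down from the lean. Now to the waypoint in front of the eye.

step_arm([
  [[0,0,0,0.054,-0.039,0.223,1],[0,0,0,0.054,-0.039,0.223,1],[0,0,0,0.054,-0.039,0.223,1],[0,0,0,0.054,-0.039,0.223,1],[0,0,0,0.054,-0.039,0.223,1],[0,0,0,0.054,-0.039,0.223,1],[0,0,0,0,0,0,1]],
])

```text
clock: 11.8
eef_pos: [469.7, 83.9, 167.2]
tool_rot: [2.287, -0.006, 3.008]
force: [0.4, 1.0, -0.6]
width: 23.4
gripper_force: 60.4
```

```bash
python3 - <<'E'
from pose import *
s,e,R=tool();print(s['clock'],e,s['tool_rot'],R.round(3).tolist(),s['qpos'].round(2),s['force'],s['width'])
k=e+R@[0,0,139.4];t=k+R@[0,-22.5,0];print('crook',k)
out=[]
Z=np.array
for n in('wrist','side'):
    p=snap(n);print(n,np.round([proj(p,X) for X in(k,t,[492.5,225,38],[495.5,246.7,38],[516,222,38],[469,228.5,38])],1).tolist())
    print([(r['centre'],r['score']) for r in ctrl.recognise(p,'pan_eye')],[(r['centre'],r['score']) for r in ctrl.recognise(p,'hook_crook')])
    u=Z(proj(p,[492.5,215,45]));x,y=np.clip((u-[65,50]).astype(int),0,[510,300]);print('org',x,y)
    cr=cv2.cvtColor(p['img'][y:y+100,x:x+130],cv2.COLOR_RGB2BGR);out.append(cv2.resize(cr,(400,308),interpolation=cv2.INTER_CUBIC))
cv2.imwrite('pics/c5.png',np.hstack(out))
E
```

```text
11.8 [469.66040199  83.920798   167.16077333] [ 2.28733345 -0.00556836  3.00812492] [[-0.991, 0.092, 0.097], [0.133, 0.65, 0.748], [0.006, 0.754, -0.657]] [ 0.43  0.7  -0.15  2.15 -1.1   0.86  2.72] [ 0.36936268  0.99599727 -0.59590594] 23.439493889193262
crook [483.14355852 188.17314012  75.60743558]
wrist [[321.7, 186.1], [296.6, 186.1], [318.4, 177.1], [331.6, 173.7], [318.6, 198.5], [318.4, 154.7]]
[([360.4, 158.0], 0.76)] [([314.1, 291.6], 0.97)]
org 252 131
side [[271.2, 193.9], [275.7, 197.5], [263.3, 191.8], [257.6, 189.1], [266.6, 185.9], [259.8, 197.8]]
[([259.4, 195.7], 0.59)] [([294.3, 198.5], 0.74)]
org 200 142
```

View pics/c5.png

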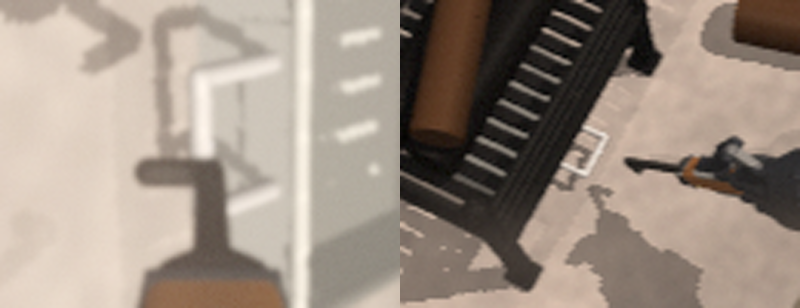

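In the wrist crop the hook's crook is at image (320,187) and its tip end at (296,187), within 1.5 px of prediction. The eye's cross rod is at column 318, its near corner is at (318,154), and its side rods meet the wall at (343,151) and (343,193).

```bash
python3 - <<'E'
from pose import *
s,e,R=tool();p=snap('wrist')
A,W1,W2=[atz(p,u,38) for u in((318,154.4),(343,151.1),(343,192.7))];print(A,W1,W2,np.linalg.norm(W1-W2),np.linalg.norm(A-W1))
y=(W1-W2)/np.linalg.norm(W1-W2);x=np.array([y[1],-y[0],0]);print('pan x',x,np.degrees(np.arctan2(x[1],x[0])))
x2=(W1-A);print(np.degrees(np.arctan2(x2[1],x2[0])))
k=e+R@[0,0,139.4];print('crook pred vs seen along image',k,[atz(p,(320.2,186.9),k[2])])
print('wall top edge',atz(p,(252+302/3.077,131),50),atz(p,(252+300/3.077,231),50))
M=(W1+W2)/2;E=M-19*x;print('eye from wall',E,'from A',A-24*y+22*x)
E
```

```text
[473.66501966 216.49415875  38.        ] [481.18350767 257.32259945  38.        ] [529.62346231 251.85858175  38.        ] 48.747150637605074 41.51492781811848
pan x [0.11208897 0.99369818 0.        ] 83.56425065048576
79.56597290237148
crook pred vs seen along image [488.48444137 179.09010587  74.12507779] [array([488.45937806, 177.00874062,  74.12507779])]
wall top edge [457.74281424 256.92490647  50.        ] [573.30542373 243.98444644  50.        ]
eye from wall [503.27379464 235.71032527  38.        ] from A [499.97973312 235.66538343  38.        ]
```

```bash
python3 - <<'E'
from pose import *
for i in range(3):
    s,e,R=tool();print(s['clock'],e.round(1),s['tool_rot'].round(3),s['qpos'].round(3),s['qd'].round(3),s['force'].round(1));k=e+R@[0,0,139.4];print(k.round(1));p=snap('wrist')
E
```

```text
12.15 [473.3  76.2 166.7] [ 2.297 -0.     2.997] [ 0.428  0.7   -0.132  2.142 -1.097  0.863  2.722] [ 0.006  0.004 -0.017  0.003 -0.001 -0.003  0.002] [ 0.1 -0.1 -1.7]
[488.3 179.4  74.2]
12.2 [473.1  76.5 166.7] [ 2.296e+00 -1.000e-03  2.998e+00] [ 0.428  0.7   -0.133  2.142 -1.097  0.863  2.722] [ 0.007  0.005 -0.017  0.004 -0.001 -0.001 -0.   ] [ 0.1  1.1 -2. ]
[488.  179.8  74.3]
12.25 [473.   76.8 166.8] [ 2.296e+00 -1.000e-03  2.998e+00] [ 0.429  0.701 -0.134  2.142 -1.097  0.863  2.722] [ 0.008  0.007 -0.017  0.006  0.001 -0.003 -0.001] [-0.5  0.9 -1.2]
[487.9 180.1  74.3]
```

The arm is wavering because joint 5 sits at its limit. I'll ease the lean to about 42° and turn the heading about 10° towards radial to free it.

step_arm([
  [[0.08,-0.084,0.073,0.05,0,0,1],[0.08,-0.084,0.073,0.05,0,0,1],[0,0,0,0,0,0,1],[0,0,0,0,0,0,1],[0,0,0,0,0,0,1]],
])

```text
clock: 12.8
eef_pos: [460.2, 78.4, 165.3]
tool_rot: [2.411, 0.007, 2.834]
force: [0.4, 0.5, -2.4]
width: 23.6
gripper_force: 60.4
```

```bash
cat > meas.py <<'E'
from pose import *
def meas(show=True):
    p=ctrl.get_image('wrist');s,e,R=tool();k=e+R@[0,0,139.4]
    if show: print(s['clock'],e.round(1),R.round(3).tolist(),s['qpos'].round(3),s['force'].round(1),'crook',k.round(1),'lean',np.degrees(np.arccos(-R[2,2])).round(1),'head',np.degrees(np.arctan2(R[1,2],R[0,2])).round(1))
    return p,e,R,k
E
python3 - <<'E'
from meas import *
for i in range(3):p,e,R,k=meas()
np.savez('p6.npz',img=p['img'],R=p['R'],t=p['t'],k=k)
u=np.array(proj(p,[495,230,38]));x,y=(u-[50,50]).astype(int);print(x,y)
cr=cv2.cvtColor(p['img'][y:y+100,x:x+100],cv2.COLOR_RGB2BGR);cv2.imwrite('pics/c6.png',cv2.resize(cr,(600,600),interpolation=cv2.INTER_CUBIC))
E
```

```text
12.85 [460.1  78.7 165.2] [[-0.953, 0.221, 0.206], [0.302, 0.712, 0.634], [-0.007, 0.667, -0.745]] [ 0.678  0.662 -0.569  2.275 -1.098  0.44   2.531] [ 0.4 -0.4 -1.4] crook [488.9 167.1  61.3] lean 41.8 head 72.0
12.9 [459.8  79.1 165.2] [[-0.953, 0.22, 0.206], [0.302, 0.712, 0.634], [-0.007, 0.667, -0.745]] [ 0.677  0.662 -0.57   2.275 -1.098  0.44   2.531] [ 0.  -1.2 -0.9] crook [488.6 167.5  61.3] lean 41.8 head 72.0
12.95 [459.7  79.5 165.3] [[-0.954, 0.22, 0.206], [0.301, 0.712, 0.635], [-0.007, 0.667, -0.745]] [ 0.678  0.662 -0.571  2.275 -1.098  0.439  2.531] [-0.6  0.  -1.5] crook [488.3 168.   61.5] lean 41.9 head 72.0
300 109
```

View pics/c6.png

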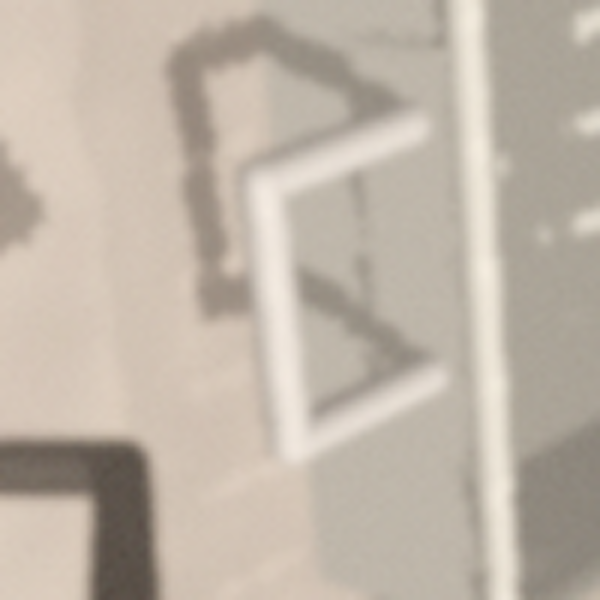

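The eye is fully visible: crop corners (263,182) and (290,443), wall junctions at (425,118) and (445,370). The hook's crook is at (125,468).

```bash
cat > eye.py <<'E'
from meas import *
d=np.load('p6.npz');p,e,R,k=meas(False);p['R']=d['R'];p['t']=d['t'];k0=d['k']
u=lambda x,y:(300+x/6,109+y/6)
A,B,W1,W2=[atz(p,u(*c),38) for c in((263,182),(290,443),(425,118),(445,370))]
print(A,B,W1,W2);y=(A-B)/np.linalg.norm(A-B);x=np.array([y[1],-y[0],0])
print(np.linalg.norm(A-B),np.linalg.norm(W1-W2),np.linalg.norm(A-W1),np.linalg.norm(B-W2),'panhead',np.degrees(np.arctan2(x[1],x[0])))
w=W1-A+W2-B;print('side rods head',np.degrees(np.arctan2(w[1],w[0])))
print('crossrod mid',(A+B)/2,'eye',(A+B)/2+22*x,'wall-based',(W1+W2)/2-19*x)
print('crook pred',k0,'seen',atz(p,u(125,468),k0[2]))
E
python3 eye.py; python3 -c "
from meas import *
for i in range(2): meas()"
```

```text
[470.42913497 226.65610881  38.        ] [517.87681396 220.68180691  38.        ] [475.24166574 268.66687776  38.        ] [523.97873792 263.41252703  38.        ]
47.822322459091794 49.01949007164478 42.28551950498307 43.16419717290305 panhead 82.82345668628874
side rods head 82.6608761488968
crossrod mid [494.15297447 223.66895786  38.        ] eye [496.90136967 245.4966083   38.        ] wall-based [497.23658779 247.18854974  38.        ]
crook pred [488.32572009 167.96443324  61.49100683] seen [488.74651153 166.42237185  61.49100683]
13.05 [459.2  80.1 165.6] [[-0.954, 0.219, 0.205], [0.3, 0.712, 0.635], [-0.007, 0.668, -0.745]] [ 0.678  0.662 -0.573  2.276 -1.098  0.438  2.53 ] [-1.5  0.4 -2.6] crook [487.8 168.7  61.8] lean 41.9 head 72.1
13.1 [459.1  80.3 165.8] [[-0.954, 0.219, 0.205], [0.3, 0.711, 0.635], [-0.007, 0.668, -0.744]] [ 0.679  0.662 -0.574  2.277 -1.098  0.438  2.53 ] [-0.   0.  -1.5] crook [487.7 168.9  62. ] lean 41.9 head 72.1
```

step_arm([
  [[0,0,0,0,0.053,-0.06,1],[0,0,0,0.018,0.068,0.061,1],[0,0,0,0.018,0.068,0.061,1],[0,0,0,0.018,0.068,0.061,1],[0,0,0,0,0,0,1]],
])

```text
clock: 13.6
eef_pos: [462.8, 123.9, 178.5]
tool_rot: [2.408, 0.006, 2.84]
force: [-0.3, 0.5, -0.6]
width: 23.4
gripper_force: 60.4
```

```bash
python3 -c "
from meas import *
for i in range(2): meas()"
```

```text
13.65 [463.1 122.6 178.1] [[-0.954, 0.218, 0.204], [0.299, 0.711, 0.637], [-0.007, 0.669, -0.744]] [ 0.686  0.671 -0.741  2.288 -1.082  0.319  2.41 ] [-0.4 -0.1 -1.9] crook [491.6 211.3  74.5] lean 42.0 head 72.2
13.7 [463.3 121.7 177.8] [[-0.954, 0.219, 0.205], [0.3, 0.711, 0.636], [-0.007, 0.668, -0.744]] [ 0.687  0.671 -0.739  2.288 -1.082  0.319  2.41 ] [ 0.1 -0.6 -1. ] crook [492.  210.3  74.1] lean 41.9 head 72.1
```

step_arm([
  [[0,0,0,0.012,0.051,0.05,1],[0,0,0,0.012,0.051,0.05,1],[0,0,0,0.012,0.051,0.05,1],[0,0,0,0.012,0.051,0.05,1],[0,0,0,0,0,0,1],[0,0,0,0,0,0,1]],
])

```text
clock: 14.3
eef_pos: [472.1, 161.9, 179.8]
tool_rot: [2.413, 0.002, 2.842]
force: [0.2, -0.7, -0.5]
width: 23.2
gripper_force: 60.4
```

```bash
python3 -c "
from meas import *
for i in range(3): p,e,R,k=meas(i!=1)
u=np.array(proj(p,[495,235,38]));x,y=(u-[50,50]).astype(int);print(x,y)
cr=cv2.cvtColor(p['img'][y:y+100,x:x+100],cv2.COLOR_RGB2BGR);cv2.imwrite('pics/c7.png',cv2.resize(cr,(500,500),interpolation=cv2.INTER_CUBIC))
"
```

```text
14.35 [472.  161.6 179.7] [[-0.955, 0.219, 0.198], [0.296, 0.713, 0.636], [-0.002, 0.666, -0.746]] [ 0.632  0.692 -0.815  2.278 -1.099  0.234  2.341] [-0.7  0.5 -1.5] crook [499.7 250.2  75.7] lean 41.8 head 72.7
14.45 [471.9 161.5 179.6] [[-0.955, 0.22, 0.198], [0.296, 0.713, 0.636], [-0.002, 0.666, -0.746]] [ 0.632  0.692 -0.816  2.278 -1.099  0.233  2.341] [ 0.6  0.7 -2. ] crook [499.6 250.1  75.7] lean 41.8 head 72.7
232 131
```

Two joints are now at their limits, so I'll fit the arm's kinematics from the logged samples to find a better arm posture.

```bash
cat > kin.py <<'E'
import numpy as np,itertools
from scipy.spatial.transform import Rotation as Ro
from scipy.optimize import least_squares
rp=lambda a:Ro.from_euler('xyz',a).as_matrix()
S=[([-1.33381,.62836,.03849,1.51741,-.027,.99634,-.02],(193.8,620.4,231.3),rp([3.1416,0,2.8388])),
([.03,.46,.49,1.41,-.22,1.32,1.79],(561.3,-218.6,396.4),rp([3.141,0,2.839])),
([.07,.72,.83,1.1,-.51,1.52,.58],(623.9,-316.7,396.2),rp([3.1416,0,1.364])),
([.07,.87,.73,1.43,-.61,1.08,.78],(624.06,-318.37,174.4),rp([3.1397,.0005,1.4433])),
([0,.63,.83,1.47,-.48,1.25,.76],(550.9,-303.3,324.7),rp([3.1416,0,1.4425])),
([.36,.55,.28,1.81,-.88,1.42,2.49],(501.7,-52.7,322.1),rp([2.2879,0,2.9964])),
([.428,.7,-.132,2.142,-1.097,.863,2.722],(473.3,76.2,166.7),rp([2.297,0,2.997])),
([.678,.662,-.573,2.276,-1.098,.438,2.53],(459.2,80.1,165.6),np.array([[-0.954,0.219,0.205],[0.3,0.712,0.635],[-0.007,0.668,-0.745]])),
([.632,.692,-.816,2.278,-1.099,.233,2.341],(471.9,161.5,179.6),np.array([[-0.955,0.22,0.198],[0.296,0.713,0.636],[-0.002,0.666,-0.746]]))]
z=lambda a:Ro.from_euler('z',a).as_matrix();y=lambda a:Ro.from_euler('y',a).as_matrix()
def fk(q,L,sg):
    s1,s3,s5,s7=sg;d1,a,b,c,ox3,ox5,ox7,o1,o7=L
    R=z(s1*q[0]+o1);p=np.array([0,0,d1]);R=R@y(q[1])@z(s3*q[2]);p=p+R@[ox3,0,a]
    R=R@y(q[3])@z(s5*q[4]);p=p+R@[ox5,0,b];R=R@y(q[5])@z(s7*q[6]+o7);p=p+R@[ox7,0,c];return p,R
def main():
    best=None
    for sg in itertools.product((1,-1),repeat=4):
        for o7 in(0,1.57,3.14,-1.57):
            f=lambda L:np.concatenate([np.r_[(fk(q,L,sg)[0]-p)/10,((fk(q,L,sg)[1]-R)*20).ravel()] for q,p,R in S])
            r=least_squares(f,[300,400,400,300,0,0,0,0,o7])
            if best is None or r.cost<best[0]: best=(r.cost,sg,r.x,f(r.x))
    print(best[0],best[1],best[2].round(3));print(np.abs(best[3]).max());np.savez('kin.npz',L=best[2],sg=best[1])
if __name__=='__main__': main()
E
python3 kin.py
```

```text
2.739971493764309 (-1, -1, -1, -1) [ 3.29361e+02  5.57858e+02  3.96345e+02  3.41946e+02 -1.72840e+01
 -4.09300e+00  6.96000e-01 -3.70000e-02  1.53700e+00]
0.6388810237484677
```

```bash
cat > ik.py <<'E'
from kin import *
K=np.load('kin.npz');L=K['L'];sg=K['sg']
lo=np.array([-3.06,-.37,-1.25,.18,-1.1,.23,-2.94]);hi=np.array([3.06,2.12,1.32,2.47,4.24,1.98,2.94])
def tgt(crook,lean,head,flip=0):
    l,h=np.radians([lean,head]);zt=np.array([np.sin(l)*np.cos(h),np.sin(l)*np.sin(h),-np.cos(l)])
    xt=np.array([-np.sin(h),np.cos(h),0]);  # tool x ~ heading+90
    R=np.c_[xt,np.cross(zt,xt),zt]; return np.array(crook)-139.4*zt,R
def ik(p,R,n=60,seed=0):
    g=np.random.default_rng(seed);out=[]
    for i in range(n):
        q0=g.uniform(lo+.1,hi-.1)
        f=lambda q:np.r_[(fk(q,L,sg)[0]-p)/10,((fk(q,L,sg)[1]-R)*20).ravel(),.003*(q-(lo+hi)/2)]
        r=least_squares(f,q0,bounds=(lo,hi))
        P,Q=fk(r.x,L,sg)
        if np.linalg.norm(P-p)<1.5 and np.abs(Q-R).max()<.01: out.append((np.min(np.r_[r.x-lo,hi-r.x]),r.x))
    out.sort(key=lambda t:-t[0]);return out
if __name__=='__main__':
    for nm,c in(('entry',(498,253.5,72)),('engaged',(496,236,38)),('end',(466,16,38))):
        for lean in(30,40,50):
            for head in(65,82):
                o=ik(*tgt(c,lean,head),n=25)
                print(nm,lean,head,len(o),[(round(m,2),q.round(2).tolist()) for m,q in o[:1]])
E
python3 ik.py
```

```text
entry 30 65 12 [(np.float64(0.07), [0.63, 0.73, -1.18, 2.24, 1.03, 0.33, -0.11])]
entry 30 82 13 [(np.float64(0.19), [0.52, 0.67, -0.9, 2.09, 0.03, 0.42, 1.19])]
entry 40 65 5 [(np.float64(0.0), [0.79, 0.89, -1.24, 2.35, 1.65, 0.23, -0.56])]
entry 40 82 12 [(np.float64(0.12), [0.76, 0.89, -1.12, 2.14, 0.28, 0.35, 1.08])]
entry 50 65 8 [(np.float64(0.0), [0.91, 1.1, -1.25, 2.42, 2.3, 0.23, -1.0])]
entry 50 82 11 [(np.float64(0.05), [0.9, 1.11, -1.2, 2.16, 0.35, 0.33, 1.17])]
engaged 30 65 13 [(np.float64(0.0), [0.6, 0.75, -1.05, 2.28, 1.17, 0.23, -0.19])]
engaged 30 82 12 [(np.float64(0.17), [0.62, 0.82, -1.05, 2.12, 0.51, 0.4, 0.79])]
engaged 40 65 7 [(np.float64(0.0), [0.82, 1.02, -1.25, 2.37, 1.82, 0.32, -0.65])]
engaged 40 82 13 [(np.float64(0.09), [0.78, 0.97, -1.1, 2.15, 0.42, 0.32, 1.02])]
engaged 50 65 8 [(np.float64(0.0), [0.96, 1.23, -1.25, 2.42, 2.21, 0.3, -0.8])]
engaged 50 82 13 [(np.float64(0.08), [0.92, 1.18, -1.17, 2.16, 0.47, 0.33, 1.13])]
end 30 65 14 [(np.float64(0.17), [1.13, 0.77, -1.04, 2.23, 0.32, 0.4, 1.12])]
end 30 82 14 [(np.float64(0.27), [1.04, 0.81, -0.98, 2.06, 0.2, 0.64, 1.49])]
end 40 65 13 [(np.float64(0.1), [1.32, 0.98, -1.15, 2.23, 0.42, 0.41, 1.16])]
end 40 82 13 [(np.float64(0.39), [1.09, 0.88, -0.86, 2.02, -0.07, 0.68, 1.87])]
end 50 65 13 [(np.float64(0.0), [1.47, 1.24, -1.25, 2.21, 0.56, 0.49, 1.16])]
end 50 82 13 [(np.float64(0.29), [1.22, 1.08, -0.96, 1.95, 0.01, 0.76, 1.88])]
```

```bash
cat > trace.py <<'E'
from ik import *
def near(q0,p,R):
    f=lambda q:np.r_[(fk(q,L,sg)[0]-p)/10,((fk(q,L,sg)[1]-R)*20).ravel(),.02*(q-q0)]
    q=least_squares(f,np.clip(q0,lo+1e-4,hi-1e-4),bounds=(lo,hi)).x;P,Q=fk(q,L,sg);return q,np.linalg.norm(P-p),np.abs(Q-R).max()
if __name__=='__main__':
  for hd in(82,90,98):
   for ln in(35,42):
    q=np.array([.632,.692,-.816,2.278,-1.099,.233,2.341]);print('head',hd,'lean',ln)
    path=[((498,250,75),42+(ln-42)*i/6,72.7+(hd-72.7)*i/6) for i in range(1,7)]+[((498,252,75-i*6),ln,hd) for i in range(1,7)]+[((496-3.2*i,236-22*i,38),ln,hd) for i in range(0,11)]
    for i,t in enumerate(path):
        q,ep,er=near(q,*tgt(*t))
        if i%4==1 or ep>2 or i==len(path)-1: print(i,q.round(2),round(ep,1),round(er,3))
E
python3 trace.py
```

```text
head 82 lean 35
1 [ 0.51  0.63 -0.65  2.21 -0.94  0.38  2.2 ] 0.0 0.0
5 [ 0.35  0.58 -0.49  2.11 -0.74  0.52  2.03] 0.0 0.0
9 [ 0.35  0.63 -0.51  2.13 -0.76  0.45  2.07] 0.0 0.0
13 [ 0.43  0.66 -0.51  2.14 -0.74  0.46  2.14] 0.0 0.0
17 [ 0.58  0.65 -0.45  2.12 -0.65  0.58  2.22] 0.0 0.0
21 [ 0.72  0.66 -0.39  2.06 -0.55  0.71  2.29] 0.0 0.0
22 [ 0.75  0.67 -0.37  2.04 -0.53  0.75  2.31] 0.0 0.0
head 82 lean 42
1 [ 0.58  0.68 -0.7   2.22 -0.97  0.37  2.27] 0.0 0.0
5 [ 0.52  0.68 -0.61  2.14 -0.83  0.5   2.22] 0.0 0.0
9 [ 0.52  0.74 -0.63  2.15 -0.85  0.44  2.26] 0.0 0.0
13 [ 0.58  0.76 -0.6   2.15 -0.81  0.47  2.31] 0.0 0.0
17 [ 0.72  0.75 -0.51  2.11 -0.68  0.62  2.35] 0.0 0.0
21 [ 0.83  0.76 -0.43  2.03 -0.57  0.77  2.38] 0.0 0.0
22 [ 0.86  0.76 -0.42  2.01 -0.54  0.81  2.39] 0.0 0.0
head 90 lean 35
1 [ 0.49  0.64 -0.61  2.18 -0.87  0.44  2.17] 0.0 0.0
5 [ 0.32  0.62 -0.46  2.02 -0.62  0.64  2.03] 0.0 0.0
9 [ 0.32  0.66 -0.47  2.03 -0.63  0.58  2.06] 0.0 0.0
13 [ 0.39  0.68 -0.46  2.04 -0.61  0.59  2.12] 0.0 0.0
17 [ 0.54  0.68 -0.42  2.03 -0.54  0.69  2.22] 0.0 0.0
21 [ 0.67  0.7  
[... 587 characters left out ...]
2 -0.52  0.75  2.04] 0.0 0.0
9 [ 0.29  0.7  -0.45  1.93 -0.52  0.7   2.07] 0.0 0.0
13 [ 0.35  0.72 -0.44  1.95 -0.5   0.71  2.13] 0.0 0.0
17 [ 0.5   0.72 -0.41  1.94 -0.44  0.8   2.22] 0.0 0.0
21 [ 0.63  0.73 -0.37  1.89 -0.37  0.9   2.31] 0.0 0.0
22 [ 0.66  0.73 -0.36  1.87 -0.36  0.93  2.33] 0.0 0.0
head 98 lean 42
1 [ 0.53  0.68 -0.62  2.15 -0.84  0.48  2.22] 0.0 0.0
5 [ 0.41  0.74 -0.51  1.91 -0.56  0.78  2.16] 0.0 0.0
9 [ 0.4   0.79 -0.51  1.92 -0.57  0.73  2.19] 0.0 0.0
13 [ 0.46  0.81 -0.49  1.93 -0.54  0.75  2.24] 0.0 0.0
17 [ 0.59  0.81 -0.45  1.9  -0.47  0.86  2.31] 0.0 0.0
21 [ 0.71  0.82 -0.4   1.83 -0.39  0.98  2.37] 0.0 0.0
22 [ 0.74  0.83 -0.39  1.81 -0.37  1.01  2.39] 0.0 0.0
```

step_arm([
  [[0,0.0555,-0.062,-0.04,0,0,1],[0,0.0555,-0.062,-0.04,0,0,1],[0,0.0555,-0.062,-0.04,0,0,1],[0,0.0555,-0.062,-0.04,0,0,1],[0,0,0,0,0,0,1],[0,0,0,0,0,0,1]],
])

```text
clock: 15.05
eef_pos: [494.8, 157.3, 179.7]
tool_rot: [2.412, 0.001, 3.102]
force: [-0.7, 0.4, -1.5]
width: 23.3
gripper_force: 60.5
```

```bash
python3 -c "
from meas import *
for i in range(2): p,e,R,k=meas()
E=np.array([497,246,38.]);h=np.radians(82.7);x=np.array([np.cos(h),np.sin(h),0]);y=np.array([-x[1],x[0],0])
t=k+R@[0,-22.5,0];print('pan frame crook',(k-E)@x,(k-E)@y,k[2],'tip',(t-E)@x,(t-E)@y,t[2])
print('proj eye cross rod',proj(p,[494.2,223.7,38]),proj(p,k))
"
```

```text
15.1 [494.2 157.4 179.7] [[-0.999, 0.029, 0.026], [0.039, 0.745, 0.666], [0.0, 0.667, -0.745]] [ 0.462  0.686 -0.545  2.066 -0.761  0.592  2.223] [-1.2 -0.4 -1.5] crook [497.8 250.3  75.8] lean 41.8 head 87.8
15.15 [494.  157.4 179.8] [[-0.999, 0.029, 0.026], [0.039, 0.745, 0.666], [0.0, 0.667, -0.745]] [ 0.463  0.686 -0.545  2.067 -0.76   0.592  2.223] [-0.2  0.1 -1.7] crook [497.6 250.3  75.8] lean 41.8 head 87.8
pan frame crook 4.312766601423087 -0.08215145825527208 75.84878350402911 tip -12.393558696942371 -1.5601682705873199 60.84997817401505
proj eye cross rod [np.float64(272.7792739447664), np.float64(180.33486698126535)] [np.float64(321.6406770525545), np.float64(185.8176653726976)]
```

step_arm([
  [[0,0,0,-0.003,0.022,0.02,1],[0,0,0,0,0,0,1],[0,0,0,0,-0.028,0.031,1],[0,0,0,0,-0.028,0.031,1],[0,0,0,0,-0.028,0.031,1],[0,0,0,0,0,0,1]],
])

```text
clock: 15.75
eef_pos: [495.5, 161.4, 159.9]
tool_rot: [2.412, -0.0, 3.103]
force: [-0.2, 0.2, -1.5]
width: 23.2
gripper_force: 60.4
```

```bash
cat > pf.py <<'E'
from meas import *
p,e,R,k=meas()
E=np.array([497,246,38.]);h=np.radians(82.7);x=np.array([np.cos(h),np.sin(h),0]);y=np.array([-x[1],x[0],0])
t=k+R@[0,-22.5,0];print('pan frame crook',(k-E)@x,(k-E)@y,k[2],'tip',(t-E)@x,(t-E)@y,t[2])
E
python3 pf.py
```

```text
15.8 [495.7 161.5 160.4] [[-0.999, 0.029, 0.026], [0.039, 0.745, 0.666], [0.0, 0.667, -0.745]] [ 0.458  0.728 -0.556  2.074 -0.773  0.546  2.251] [-0.3 -0.2 -0.7] crook [499.3 254.4  56.5] lean 41.8 head 87.8
pan frame crook 8.613576016349075 -1.2338388936032012 56.5049140486621 tip -8.092877027301917 -2.7160062186706324 41.506660592983096
```

step_arm([
  [[0,0,0,0,-0.028,0.031,1],[0,0,0,0,-0.028,0.031,1],[0,0,0,0,-0.028,0.031,1],[0,0,0,0,0,0,1]],
])

```text
clock: 16.2
eef_pos: [495.7, 161.3, 141.3]
tool_rot: [2.412, -0.0, 3.103]
force: [-0.1, 0.5, -1.8]
width: 23.3
gripper_force: 60.4
```

```bash
python3 pf.py
```

```text
16.25 [495.8 161.5 141.8] [[-0.999, 0.029, 0.026], [0.039, 0.745, 0.666], [-0.0, 0.667, -0.745]] [ 0.463  0.768 -0.566  2.081 -0.782  0.505  2.282] [-0.  -0.3 -1.9] crook [499.4 254.3  37.9] lean 41.8 head 87.8
pan frame crook 8.584246098445107 -1.3342033257226116 37.86229852622556 tip -8.122535965874988 -2.8242186762566326 22.86518922774788
```

step_arm([
  [[0,0,0,0.0047,-0.0296,-0.0265,1],[0,0,0,0.0047,-0.0296,-0.0265,1],[0,0,0,0.0047,-0.0296,-0.0265,1],[0,0,0,0.0047,-0.0296,-0.0265,1],[0,0,0,0.0047,-0.0296,-0.0265,1],[0,0,0,0.0047,-0.0296,-0.0265,1],[0,0,0,0.0047,-0.0296,-0.0265,1],[0,0,0,0.0047,-0.0296,-0.0265,1]],
])

```text
clock: 17.05
eef_pos: [488.4, 113.7, 142.3]
tool_rot: [2.412, 0.001, 3.103]
force: [-0.1, 3.7, -3.0]
width: 23.1
gripper_force: 60.1
```

```bash
python3 - <<'E'
from pf import *
for n in('side','wrist'):
    q=snap(n,n+'7.png');print(n,'crook',np.round(proj(q,k)),[(np.round(r['centre']),round(r['score'],2)) for r in ctrl.recognise(q,'pan_eye')[:2]],[(np.round(r['centre']),round(r['score'],2)) for r in ctrl.recognise(q,'ash_pan')[:2]],np.round(proj(q,E)))
E
```

```text
17.1 [488.5 112.7 142.2] [[-0.999, 0.029, 0.027], [0.04, 0.745, 0.666], [-0.001, 0.666, -0.746]] [ 0.54   0.759 -0.53   2.076 -0.73   0.574  2.315] [ 0.2  0.9 -2. ] crook [492.3 205.5  38.2] lean 41.8 head 87.7
pan frame crook -40.779919700808804 -0.45470031516946685 38.218412831013225 tip -57.49645183482934 -1.9388408851155672 23.2315892789426
side crook [269. 194.] [(array([259., 185.]), 0.93), (array([432., 185.]), 0.42)] [(array([257., 192.]), 0.91)] [258. 189.]
wrist crook [321. 186.] [(array([373., 163.]), 0.77)] [(array([372., 161.]), 0.71), (array([533., 167.]), 0.48)] [352. 182.]
```

```bash
cat > shift.py <<'E'
from pf import *
def prof(q,dirh=81.0,rng=range(0,60,2)):
    g=cv2.cvtColor(q['img'],cv2.COLOR_RGB2GRAY);d=np.array([np.cos(np.radians(dirh)),np.sin(np.radians(dirh)),0])
    for s in rng:
        v=[]
        for yy in (*range(-20,-9,2),*range(10,21,2)):
            a,b=proj(q,E-22*x+yy*y-s*d)
            v.append(cv2.getRectSubPix(g,(1,1),(a,b))[0,0])
        print(s,int(np.mean(v[:6])),int(np.mean(v[6:])),end=' | ')
    print()
if __name__=='__main__':
    prof(p)
E
python3 shift.py
```

```text
17.45 [488.7 114.  142.3] [[-0.999, 0.028, 0.027], [0.039, 0.745, 0.665], [-0.002, 0.666, -0.746]] [ 0.538  0.759 -0.531  2.076 -0.731  0.572  2.314] [-0.2 -0.1 -2. ] crook [492.5 206.8  38.3] lean 41.8 head 87.7
pan frame crook -39.47594333886445 -0.5368171005658255 38.33551188947379 tip -56.191294034971094 -2.0535640604053813 23.350635187746015
0 165 189 | 2 161 188 | 4 161 184 | 6 162 176 | 8 166 182 | 10 153 188 | 12 112 189 | 14 88 189 | 16 84 189 | 18 84 189 | 20 84 189 | 22 88 189 | 24 130 195 | 26 198 201 | 28 231 193 | 30 241 180 | 32 232 169 | 34 209 157 | 36 193 148 | 38 206 148 | 40 211 148 | 42 210 149 | 44 210 152 | 46 209 161 | 48 205 166 | 50 203 180 | 52 201 196 | 54 200 201 | 56 196 201 | 58 195 200 |
```

The eye's cross rod has moved about 29 mm, as expected, so the pan is following the hook. Continuing the draw.

step_arm([
  [[0,0,0,0.0047,-0.0296,-0.0265,1],[0,0,0,0.0094,-0.0593,-0.053,1],[0,0,0,0.0094,-0.0593,-0.053,1],[0,0,0,0.0094,-0.0593,-0.053,1],[0,0,0,0.0094,-0.0593,-0.053,1],[0,0,0,0.0094,-0.0593,-0.053,1],[0,0,0,0.0094,-0.0593,-0.053,1],[0,0,0,0.0094,-0.0593,-0.053,1],[0,0,0,0.0047,-0.0296,-0.0265,1],[0,0,0,0,0,0,1]],
])

```text
clock: 18.45
eef_pos: [473.9, 17.6, 142.1]
tool_rot: [2.414, 0.002, 3.101]
force: [-1.1, 0.5, -1.1]
width: 23.4
gripper_force: 60.4
```

```bash
python3 -c "
from shift import *
prof(p,rng=range(104,144,2))"
```

```text
18.5 [474.  18. 142.] [[-0.999, 0.028, 0.028], [0.04, 0.746, 0.664], [-0.002, 0.665, -0.747]] [ 0.678  0.756 -0.454  2.031 -0.62   0.718  2.372] [ 1.1  0.4 -1.8] crook [477.9 110.6  37.9] lean 41.7 head 87.6
pan frame crook -136.71843134304243 1.753638639426672 37.92267403117532 tip -153.45380550673022 0.2539383975920629 22.958444990358963
104 144 165 | 106 147 171 | 108 135 172 | 110 99 172 | 112 79 173 | 114 77 172 | 116 76 172 | 118 77 173 | 120 80 175 | 122 129 187 | 124 194 195 | 126 219 177 | 128 220 157 | 130 203 144 | 132 180 134 | 134 176 133 | 136 186 129 | 138 187 129 | 140 187 135 | 142 187 147 |
```

step_arm([
  [[0,0,0,0.0047,-0.0296,-0.0265,1],[0,0,0,0.0094,-0.0593,-0.053,1],[0,0,0,0.0094,-0.0593,-0.053,1],[0,0,0,0.0094,-0.0593,-0.053,1],[0,0,0,0.0094,-0.0593,-0.053,1],[0,0,0,0.0094,-0.0593,-0.053,1],[0,0,0,0.0094,-0.0593,-0.053,1],[0,0,0,0.0094,-0.0593,-0.053,1],[0,0,0,0.0094,-0.0593,-0.053,1],[0,0,0,0.0047,-0.0296,-0.0265,1],[0,0,0,0,0,0,1]],
])

```text
clock: 19.6
eef_pos: [456.9, -89.1, 142.1]
tool_rot: [2.414, 0.002, 3.101]
force: [-0.1, -0.0, -0.3]
width: 23.3
gripper_force: 60.4
```

```bash
python3 - <<'E'
from shift import *
prof(p,rng=range(214,254,2))
# pan corners in side picture: brightness-free check by recognisers
for n in('side','scene'):
    q=snap(n,n+'9.png')
    for t in('ash_pan','pan_back_left','pan_back_right','pan_eye'): print(n,t,[(np.round(r['centre']),round(r['score'],2)) for r in ctrl.recognise(q,t)[:2]])
    d=np.array([np.cos(np.radians(81)),np.sin(np.radians(81)),0])*234
    for nm,l in(('c',94),):print(np.round([proj(q,X) for X in (E-d,E+94*x-d,E+169*x+80*y-d-[0,0,38],E+169*x-80*y-d-[0,0,38])]).tolist())
E
```

```text
19.65 [457.  -88.7 142.1] [[-0.999, 0.028, 0.028], [0.04, 0.746, 0.665], [-0.002, 0.665, -0.747]] [ 0.813  0.774 -0.374  1.926 -0.502  0.892  2.427] [-0.5  0.1 -2.8] crook [460.9   3.9  38. ] lean 41.7 head 87.6
pan frame crook -244.72658506940283 5.041569037426414 37.99632095066451 tip -261.4609679020453 3.5386104438086106 23.03131020304289
214 132 159 | 216 117 160 | 218 85 160 | 220 68 159 | 222 66 159 | 224 65 160 | 226 65 159 | 228 70 161 | 230 112 171 | 232 177 180 | 234 203 162 | 236 207 143 | 238 192 129 | 240 166 121 | 242 155 121 | 244 161 115 | 246 162 112 | 248 162 113 | 250 160 120 | 252 158 124 | 
side ash_pan [(array([292., 206.]), 0.56)]
side pan_back_left [(array([296., 208.]), 0.94)]
side pan_back_right [(array([296., 208.]), 0.86), (array([420., 192.]), 0.51)]
side pan_eye [(array([295., 210.]), 0.82)]
[[319.0, 220.0], [294.0, 208.0], [264.0, 222.0], [286.0, 182.0]]
scene ash_pan [(array([271., 217.]), 0.84)]
scene pan_back_left [(array([271., 215.]), 0.55)]
scene pan_back_right [(array([270., 218.]), 0.57), (array([449., 302.]), 0.5)]
scene pan_eye [(array([271., 218.]), 0.65)]
[[316.0, 231.0], [288.0, 223.0], [255.0, 242.0], [279.0, 208.0]]
```

step_arm([
  [[0,0,0,-0.0035,0.029,0.0258,1],[0,0,0,-0.0035,0.029,0.0258,1],[0,0,0,-0.0035,0.029,0.0258,1],[0,0,0,0,0,0,1],[0,0,0,0,0,0,1]],
])

```text
clock: 20.65
eef_pos: [459.0, -70.0, 142.4]
tool_rot: [2.413, 0.002, 3.104]
force: [0.0, 0.3, -1.9]
width: 23.0
gripper_force: 60.5
```

```bash
python3 -c "
from shift import *
prof(p,rng=range(220,250,2))"
```

```text
20.7 [459.1 -70.3 142.3] [[-0.999, 0.028, 0.027], [0.039, 0.745, 0.665], [-0.002, 0.666, -0.746]] [ 0.792  0.769 -0.386  1.948 -0.521  0.863  2.419] [-0.6  0.1 -2.4] crook [462.8  22.4  38.3] lean 41.8 head 87.7
pan frame crook -226.09506368784614 5.497466048994437 38.328029708079356 tip -242.81011797063954 3.984313941666721 23.342458947398985
220 155 128 | 222 156 131 | 224 156 133 | 226 154 134 | 228 154 136 | 230 160 141 | 232 182 150 | 234 205 151 | 236 212 144 | 238 197 132 | 240 170 119 | 242 155 115 | 244 158 116 | 246 157 131 | 248 156 153 |
```

step_arm([
  [[0,0,0,0,0.0443,-0.0498,1],[0,0,0,0,0.0443,-0.0498,1],[0,0,0,0,0.0443,-0.0498,1],[0,0,0,0,0.0443,-0.0498,1],[0,0,0,0,0.0443,-0.0498,1],[0,0,0,0,0,0,1]],
])

```text
clock: 21.3
eef_pos: [459.6, -70.6, 193.8]
tool_rot: [2.414, 0.004, 3.103]
force: [0.2, 0.0, -2.1]
width: 23.6
gripper_force: 60.6
```

```bash
python3 -c "
from shift import *
prof(p,rng=range(220,250,2))"
```

```text
21.35 [459.3 -70.6 193. ] [[-0.999, 0.027, 0.028], [0.039, 0.746, 0.665], [-0.003, 0.665, -0.747]] [ 0.795  0.682 -0.387  1.925 -0.518  0.959  2.368] [ 0.6  0.4 -2.5] crook [463.2  22.1  89. ] lean 41.7 head 87.6
pan frame crook -226.41735957018955 5.075112036801177 88.96832491360618 tip -243.14390199070374 3.5408443471097977 73.99772701936332
220 170 177 | 222 168 179 | 224 172 180 | 226 176 179 | 228 176 181 | 230 178 186 | 232 195 209 | 234 220 226 | 236 229 224 | 238 216 201 | 240 188 161 | 242 174 157 | 244 176 170 | 246 176 172 | 248 176 172 |
```

step_arm([
  [[0,0,0,0,0.163,-0.184,1],[0,0,0,0,0.163,-0.184,1],[0,0,0,0,0.163,-0.184,1],[0.1855,0,0,0,0,0,1],[0.1855,0,0,0,0,0,1],[0.1855,0,0,0,0,0,1],[0.1855,0,0,0,0,0,1],[0.1855,0,0,0,0,0,1]],
])

```text
clock: 22.15
eef_pos: [458.7, -70.9, 303.6]
tool_rot: [-3.137, 0.003, 3.102]
force: [0.0, 0.3, -2.4]
width: 23.1
gripper_force: 60.6
```

step_arm([
  [[0,0,0.176,0,0,0,1],[0,0,0.176,0,0,0,1],[0,0,0.176,0,0,0,1],[0,0,0.176,0,0,0,1],[0,0,0.176,0,0,0,1],[0,0,0.176,0,0,0,1],[0,0,0.176,0,0,0,1],[0,0,0.176,0,0,0,1],[0,0,0.176,0,0,0,1],[0,0,0.176,0,0,0,1],[0,0,0.176,0,0,0,1],[0,0,0.176,0,0,0,1]],
])

```text
clock: 23.35
eef_pos: [458.0, -70.4, 302.3]
tool_rot: [-3.141, -0.001, 1.439]
force: [-0.2, -0.7, -1.8]
width: 23.4
gripper_force: 60.6
```

```bash
cat > to.py <<'E'
from meas import *
import sys
p,e,R,k=meas();T=np.array([float(a) for a in sys.argv[1:4]]);Rt=rp=Ro.from_euler('xyz',[3.1416,0,1.4433]).as_matrix()
print('shift tool mm',(R.T@(T-e)).round(1),'/150',(R.T@(T-e)/150).round(4));print('turn/45',(np.degrees(Ro.from_matrix(R.T@Rt).as_rotvec())/45).round(4))
E
python3 to.py 551 -304 325
```

```text
23.4 [458.  -70.4 302.3] [[0.137, 0.991, -0.001], [0.991, -0.137, 0.001], [0.001, -0.001, -1.0]] [ 0.004  0.276  0.114  1.918 -0.04   0.95   0.   ] [ 0.8  0.1 -1.3] crook [457.9 -70.2 162.9] lean 0.1 head 118.6
shift tool mm [-218.7  124.   -23. ] /150 [-1.4578  0.827  -0.1537]
turn/45 [-0.0011 -0.0015 -0.0122]
```

step_arm([
  [[0,0,-0.012,-0.208,0.118,-0.022,1],[0,0,0,-0.208,0.118,-0.022,1],[0,0,0,-0.208,0.118,-0.022,1],[0,0,0,-0.208,0.118,-0.022,1],[0,0,0,-0.208,0.118,-0.022,1],[0,0,0,-0.208,0.118,-0.022,1],[0,0,0,-0.208,0.118,-0.022,1],[0,0,0,0,0,0,1]],
])

```text
clock: 24.2
eef_pos: [555.7, -308.0, 325.0]
tool_rot: [3.141, 0.003, 1.45]
force: [-0.4, -0.5, -1.0]
width: 23.2
gripper_force: 60.6
```

```bash
python3 to.py 555.4 -305.0 189.4
```

```text
24.25 [ 555.3 -304.7  324.7] [[0.118, 0.993, -0.001], [0.993, -0.118, 0.001], [0.001, -0.001, -1.0]] [ 0.359  0.528  0.165  1.441 -0.09   1.18   0.418] [ 0.5  0.6 -1.9] crook [ 555.2 -304.6  185.3] lean 0.0 head 130.0
shift tool mm [ -0.4   0.2 135.3] /150 [-0.0024  0.0013  0.9023]
turn/45 [-0.0007 -0.0007  0.0113]
```

step_arm([
  [[0,0,0,0,0,0.225,1],[0,0,0,0,0,0.225,1],[0,0,0,0,0,0.225,1],[0,0,0,0,0,0.225,1],[0,0,0,0,0,0,1]],
])

```text
clock: 24.75
eef_pos: [552.6, -298.4, 186.0]
tool_rot: [-3.132, -0.006, 1.456]
force: [-0.9, 0.0, -1.8]
width: 23.4
gripper_force: 60.5
```

```bash
python3 to.py 555.4 -305.0 189.4;python3 to.py 623.8 -318.3 189.4
```

```text
24.8 [ 554.5 -299.8  189. ] [[0.115, 0.993, -0.004], [0.993, -0.115, 0.005], [0.004, -0.004, -1.0]] [ 0.368  0.652  0.141  1.617 -0.113  0.887  0.437] [-0.4  0.5  0. ] crook [ 554.  -299.2   49.6] lean 0.3 head 130.2
shift tool mm [-5.   1.5 -0.4] /150 [-0.0335  0.0099 -0.0029]
turn/45 [-0.0055 -0.0052  0.0161]
24.85 [ 556.1 -301.1  191.2] [[0.115, 0.993, 0.0], [0.993, -0.115, 0.002], [0.002, 0.0, -1.0]] [ 0.368  0.65   0.142  1.614 -0.113  0.887  0.437] [ 0.3  0.3 -0.9] crook [ 556.1 -300.8   51.8] lean 0.1 head 78.4
shift tool mm [-9.3 69.3  1.8] /150 [-0.0618  0.4618  0.0118]
turn/45 [ 0.0002 -0.0026  0.0155]
```

step_arm([
  [[0,0,0.0155,0,0,0,1],[0,0,0,0,0,0,1],[0,0,0,0,0,0,1],[0,0,0,0,0,0,1]],
])

```text
clock: 25.25
eef_pos: [556.5, -302.4, 192.0]
tool_rot: [3.139, -0.0, 1.442]
force: [-0.1, 1.2, -2.0]
width: 23.7
gripper_force: 60.6
```

```bash
python3 to.py 555.4 -305.0 190;python3 to.py 555.4 -305 190
```

```text
25.3 [ 556.4 -302.3  191.7] [[0.129, 0.992, 0.002], [0.992, -0.129, 0.0], [0.001, 0.002, -1.0]] [ 0.366  0.649  0.146  1.614 -0.116  0.885  0.427] [ 0.1 -0.  -1. ] crook [ 556.7 -302.3   52.3] lean 0.1 head 6.8
shift tool mm [-2.8 -0.7  1.7] /150 [-0.0184 -0.0043  0.0115]
turn/45 [ 0.003  -0.0008 -0.0022]
25.35 [ 556.3 -302.3  191.5] [[0.129, 0.992, 0.002], [0.992, -0.129, 0.0], [0.001, 0.002, -1.0]] [ 0.366  0.649  0.146  1.614 -0.115  0.885  0.427] [-0.4  0.1 -1.7] crook [ 556.6 -302.3   52.1] lean 0.1 head 12.3
shift tool mm [-2.8 -0.5  1.5] /150 [-0.0184 -0.0036  0.0099]
turn/45 [ 0.0025 -0.0009 -0.0022]
```

step_arm([
  [[0,0,0,-0.0184,0,0,1],[0,0,0,-0.004,0.058,0,1],[0,0,0,-0.004,0.058,0,1],[0,0,0,-0.004,0.058,0,1],[0,0,0,-0.003,0.046,0,1],[0,0,0,0,0,0,1],[0,0,0,0,0,0,1]],
])

```text
clock: 26.05
eef_pos: [588.2, -311.4, 190.8]
tool_rot: [3.141, -0.001, 1.442]
force: [0.3, 0.4, -1.1]
width: 23.3
gripper_force: 60.6
```

```bash
python3 to.py 624.1 -318.4 190;python3 to.py 624.1 -318.4 190
```

```text
26.1 [ 587.9 -311.4  190.9] [[0.129, 0.992, 0.001], [0.992, -0.129, 0.001], [0.001, 0.001, -1.0]] [ 0.362  0.696  0.147  1.515 -0.118  0.938  0.415] [-0.5  0.6 -2. ] crook [ 588.  -311.3   51.5] lean 0.1 head 49.8
shift tool mm [-2.3 36.8  0.9] /150 [-0.0152  0.2452  0.0061]
turn/45 [ 0.0008 -0.0012 -0.0023]
26.15 [ 587.8 -311.5  191. ] [[0.129, 0.992, 0.001], [0.992, -0.129, 0.001], [0.001, 0.001, -1.0]] [ 0.362  0.696  0.147  1.515 -0.118  0.938  0.415] [-0.2  0.3 -0.6] crook [ 587.9 -311.4   51.6] lean 0.1 head 41.7
shift tool mm [-2.2 36.9  1. ] /150 [-0.0144  0.2458  0.0067]
turn/45 [ 0.0009 -0.0011 -0.0026]
```

step_arm([
  [[0,0,0,-0.003,0.049,0,1],[0,0,0,-0.003,0.049,0,1],[0,0,0,-0.003,0.049,0,1],[0,0,0,-0.003,0.049,0,1],[0,0,0,-0.003,0.049,0,1],[0,0,0,0,0,0,1],[0,0,0,0,0,0,1],[0,0,0,0,0,0,1]],
])

```text
clock: 26.95
eef_pos: [624.0, -318.5, 191.1]
tool_rot: [3.141, -0.001, 1.441]
force: [-0.7, -0.1, -1.9]
width: 23.7
gripper_force: 60.5
```

```bash
python3 to.py 624.1 -318.4 174.4;python3 to.py 624.1 -318.4 174.4
```

```text
27.0 [ 624.  -318.5  191.2] [[0.129, 0.992, 0.001], [0.992, -0.129, 0.001], [0.001, 0.001, -1.0]] [ 0.353  0.748  0.148  1.402 -0.121  0.999  0.398] [-0.4  0.4 -1.2] crook [ 624.1 -318.4   51.8] lean 0.1 head 36.1
shift tool mm [ 0.1  0.1 16.8] /150 [0.0005 0.0006 0.1117]
turn/45 [ 0.0012 -0.0011 -0.0027]
27.05 [ 624.1 -318.5  191.2] [[0.129, 0.992, 0.001], [0.992, -0.129, 0.001], [0.001, 0.001, -1.0]] [ 0.353  0.748  0.148  1.402 -0.121  0.999  0.398] [-0.5  0.3 -1.6] crook [ 624.2 -318.4   51.8] lean 0.1 head 28.6
shift tool mm [ 0.1  0.  16.8] /150 [0.0007 0.     0.1123]
turn/45 [ 0.0015 -0.0011 -0.0027]
```

Right on the stow pose, so I'll lower 16.5 mm gently.

step_arm([
  [[0,0,0,0,0,0.035,1],[0,0,0,0,0,0.035,1],[0,0,0,0,0,0.025,1],[0,0,0,0,0,0.013,1],[0,0,0,0,0,0,1],[0,0,0,0,0,0,1],[0,0,0,0,0,0,1]],
])

```text
clock: 27.75
eef_pos: [624.5, -318.5, 175.0]
tool_rot: [3.14, -0.001, 1.442]
force: [0.9, -0.2, -2.3]
width: 22.9
gripper_force: 60.8
```

```bash
python3 to.py 624.1 -318.4 174.4;python3 to.py 624.1 -318.4 174.4
```

```text
27.8 [ 624.5 -318.5  175. ] [[0.129, 0.992, 0.002], [0.992, -0.129, 0.001], [0.001, 0.002, -1.0]] [ 0.354  0.765  0.145  1.416 -0.123  0.968  0.4  ] [ 0.7 -0.  -1.4] crook [ 624.7 -318.4   35.6] lean 0.1 head 18.3
shift tool mm [ 0.  -0.4  0.6] /150 [ 0.0003 -0.0027  0.0038]
turn/45 [ 0.002  -0.001  -0.0023]
27.85 [ 624.5 -318.4  175. ] [[0.129, 0.992, 0.002], [0.992, -0.129, 0.001], [0.001, 0.002, -1.0]] [ 0.354  0.765  0.145  1.416 -0.123  0.968  0.4  ] [-0.1  0.4 -1.9] crook [ 624.7 -318.4   35.6] lean 0.1 head 19.0
shift tool mm [-0.  -0.4  0.6] /150 [-0.0001 -0.0028  0.0038]
turn/45 [ 0.002  -0.001  -0.0022]
```

step_arm([
  [[0,0,0,0,0,0.005,1],[0,0,0,0,0,0,1],[0,0,0,0,0,0,1]],
])

```text
clock: 28.15
eef_pos: [624.6, -318.5, 174.5]
tool_rot: [3.14, -0.001, 1.442]
force: [-0.5, -0.1, 1.4]
width: 23.6
gripper_force: 61.0
```

step_arm([
  [[0,0,0,0,0,0,0.5],[0,0,0,0,0,0,0],[0,0,0,0,0,0,0],[0,0,0,0,0,0,0],[0,0,0,0,0,0,0],[0,0,0,0,0,0,0],[0,0,0,0,0,-0.1,0],[0,0,0,0,0,-0.25,0],[0,0,0,0,0,-0.3,0],[0,0,0,0,0,-0.3,0],[0,0,0,0,0,-0.3,0],[0,0,0,0,0,-0.2,0]],
])

```text
clock: 29.35
eef_pos: [624.6, -319.1, 397.4]
tool_rot: [3.134, 0.001, 1.441]
force: [0.3, -0.2, 0.6]
width: 85.1
gripper_force: 0.0
```

```bash
python3 - <<'E'
from meas import *
p,e,R,k=meas()
P={n:snap(n,n+'E.png') for n in('scene','side','wrist')}
for t in('hook_grip','poker_grip','log_mid','remote_mid','ash_pan'):
    print(t,{n:[(np.round(r['centre']).tolist(),round(r['score'],2)) for r in ctrl.recognise(q,t)[:2]] for n,q in P.items()})
w=P['wrist'];print('expect hook top',proj(w,[623.5,-318,226]),'poker ball',proj(w,[642.8,-218,208]))
g=w['img'].astype(int);m=((g[...,0]-g[...,2]>75)&(g[...,0]>130)).astype(np.uint8);m[:,450:]=0
n,l,st,c=cv2.connectedComponentsWithStats(m);print([(st[i].tolist(),c[i].round(1).tolist()) for i in range(1,n) if st[i,4]>100])
E
```

```text
29.4 [ 626.1 -320.   402.1] [[0.129, 0.992, 0.014], [0.992, -0.129, -0.006], [-0.004, 0.014, -1.0]] [ 0.349  0.609  0.174  1.086 -0.101  1.439  0.375] [ 0.8 -0.4  4.6] crook [ 628.  -320.8  262.7] lean 0.9 head -22.3
hook_grip {'scene': [([436.0, 182.0], 0.74)], 'side': [([441.0, 190.0], 0.56)], 'wrist': [([320.0, 166.0], 0.96)]}
poker_grip {'scene': [([406.0, 169.0], 0.85)], 'side': [], 'wrist': [([322.0, 70.0], 0.95)]}
log_mid {'scene': [([334.0, 177.0], 0.74), ([315.0, 222.0], 0.43)], 'side': [([334.0, 149.0], 0.65), ([439.0, 193.0], 0.36)], 'wrist': []}
remote_mid {'scene': [([451.0, 300.0], 0.93), ([337.0, 177.0], 0.52)], 'side': [([432.0, 301.0], 0.95)], 'wrist': [([159.0, 217.0], 0.59)]}
ash_pan {'scene': [([315.0, 226.0], 0.81)], 'side': [([293.0, 205.0], 0.63)], 'wrist': []}
expect hook top [np.float64(318.53550130380546), np.float64(177.39391127749377)] poker ball [np.float64(324.9231152774806), np.float64(68.00541691090731)]
[([317, 57, 25, 29, 588], [328.8, 70.9]), ([310, 166, 22, 22, 438], [320.1, 176.8]), ([189, 207, 52, 48, 1207], [214.1, 230.4]), ([397, 347, 22, 29, 476], [407.6, 359.1])]
```

The hook hangs where it was. The log's recognised position moved a few pixels, so I'll compare its image before and after.

```bash
python3 - <<'E'
import cv2,numpy as np
for n,(x0,x1,y0,y1) in(('scene',(295,360,155,195)),('side',(300,365,128,175))):
    for s in('0','7','9','E'):
        a=cv2.imread(f'pics/{n}{s}.png')
        if a is None: continue
        a=a[y0:y1,x0:x1].astype(int);m=(a[...,2]-a[...,0]>25)&(a[...,2]<140);ys,xs=np.nonzero(m);print(n,s,m.sum(),xs.min()+x0 if len(xs) else 0,xs.max()+x0,ys.min()+y0,ys.max()+y0,(xs.mean()+x0).round(1),(ys.mean()+y0).round(1))
    a,b=[cv2.imread(f'pics/{n}{s}.png')[y0:y1,x0:x1].astype(int) for s in'0E'];print('diff',np.abs(a-b).mean().round(2))
# remote
for n,(x0,x1,y0,y1) in(('scene',(385,520,260,350)),('side',(375,490,255,350))):
    a,b=[cv2.imread(f'pics/{n}{s}.png')[y0:y1,x0:x1].astype(int) for s in'0E'];print(n,'remote diff',np.abs(a-b).mean().round(2))
E
```

```text
scene 0 770 301 347 165 189 324.3 174.7
scene 9 370 301 330 165 193 313.6 173.2
scene E 367 311 347 167 188 335.4 176.6
diff 36.01
side 0 834 300 353 137 166 329.1 149.2
side 7 876 300 353 137 173 328.9 149.8
side 9 918 300 353 137 167 328.1 150.2
side E 817 300 360 137 174 330.3 149.5
diff 5.44
scene remote diff 14.31
side remote diff 2.56[ WARN:0@0.013] global loadsave.cpp:275 findDecoder imread_('pics/scene7.png'): can't open/read file: check file path/integrity
```

step_arm([
  [[0,0,0,0,0,0,0],[0,0,0,0,0,0,0],[0,0,0,0,0,0,0]],
])

```text
clock: 30.6
eef_pos: [624.1, -318.6, 391.7]
tool_rot: [3.14, -0.001, 1.442]
force: [0.6, 0.4, 0.8]
width: 85.4
gripper_force: 0.0
```

```bash
python3 -c "
from cell import ctrl
print(ctrl.finish_job())"
```

```text
the job is handed in; nothing more can be done
None
```

I drew the ash pan out with the hook until its back edge was about 40 mm clear of the grate, then hung the hook back in its own fork; the before/after pictures show no sign that the poker, log or remote moved, and I handed the job in at about 31 s (no verdict was returned).

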